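Tip the bushes off the parts shovel into the box and shut it

ROBOT

A 7-joint arm with a two-finger parallel gripper is mounted at the origin on the work surface; the furniture and walls round the work are solid. World frame = base frame: x ahead of the robot, y to its left, z up, the work surface at z = 0. Lengths are in m, angles in rad, forces in N, time in s.
With the tool pointing down it reaches from about 0.425 to 0.975 m from the base axis. Payload 16.7 kg.
Tool frame: the origin (TCP) lies midway between the tips of the shut fingers; the grasp point (between the pads) lies 19 mm behind it; y points along the fingers, x is the direction in which the jaws open and shut, and the axes are right-handed (so a half turn about y gives the same grasp; the last joint's range is limited). The gripper opens to 85 mm and grips with 20 to 120 N. Pads are 22 mm wide; open, the fingers measure 114 mm over their backs; the gripper's body (76 mm by 85 mm) begins 54 mm behind the grasp point. The pads swing forward as they close: fully open they stand 13 mm farther back than shut.
Start: joints at [-1.377, 0.426, 0.074, 1.606, -0.034, 1.111, -0.067], TCP at [0.228, 0.635, 0.231] pointing down, gripper open.
Joint ranges: [-2.85, 2.85], [-0.5, 2.14], [-1.23, 1.37], [0.21, 2.46], [-1.02, 4.16], [0.16, 2.05], [-2.73, 2.73]. Speed limits (rad/s): [1.89, 1.89, 2.39, 2.39, 3.01, 3.01, 3.01].

INTERFACE

Orientations are given as a unit quaternion [x, y, z, w].
In Python, from plant import robot, imaging, ticket gives the robot as it stands. The module is installed in compiled form; this text tells all that it offers.
- The arm moves only by the tool arm_command, never from a script. Its argument "increments" is a list of rows, each a list of 6 numbers: the shift along the tool's x, y, z in units of 0.4 m (1.0 is 0.4 m), then the turn, a rotation vector about the tool's x, y, z in units of 60 degrees (1.0 is 60 degrees). A call has 1 to 20 rows; each row is the pose to reach, as a shift and turn from the pose commanded when the call began, along the tool's axes at that moment; what a row does not reach only later rows make up. A row lasts 1/8 s, in which the tool goes at most 62.5 mm and 10.7 degrees, less where a joint would pass 70% of its speed; a pose out of reach is approached as far as the arm can. A call with a number of a shift or a turn outside -1 to 1 is refused whole. A call with a gripper value outside its range is refused whole. "hand" is the closure, from -1 (fully open) to 1 (shut), set as the call begins (left out, the last holds). The fingers move at their own pace and stop on an object; "grip_force" is the grip in N (left out, the last holds). Time passes only in rows, so rows that repeat a pose let the fingers close. It gives the time, the measured TCP pose, the force and the opening at its end, in the units of the state.
- robot.observe(): the state, without advancing time (a new reading comes with each control period).
- imaging.grab_frame(name): name is "scene" or "top" or "wrist"; returns the picture (420x560x3 uint8, red, green, blue); there is no depth.
- imaging.camera_params(name): a dict with "vertical_fov" (degrees; the focal length in pixels is half the picture's height over the tangent of half this angle, whatever the lens; pixels are square), "cx", "cy" (the principal point, pixels), "cam_to_world" (4x4, takes a point from camera to world coordinates). Camera axes: x right, y down, z forward; pixel columns grow to the right and rows downward; lengths in m; the calibration is good to about 2 mm. A picture is of the moment at which its call begins: read the wrist's pose just before it. camera_params takes no time and is no camera call; for the wrist camera it gives the pose at the moment of the call.
- ticket.sign_off(): hands the job in, once; it reports no verdict.
The state is a dict: "time": time; "joint_positions": joint angles; "joint_velocities": joint speeds; "tau": joint torques, N m; "position": TCP position; "tool_rot": TCP orientation; "force": force on the tool from outside, world axes, zero at the start; "torque": the same for the moment, N m; "width": finger opening in m.
Only numpy, scipy, OpenCV 4.12 (cv2) and the standard library are available. Lean on these libraries where they do the work, as an engineer would, in place of code of your own. Each camera call takes 0.05 s, during which the arm holds its last target.

TASK

Three small brass clock bushes lie on the flat steel parts shovel. Take it by its wooden handle, rest the blade's front edge on the front rim of the open clear parts box while the bushes are still on the blade, and keep it lightly pressed there as you tip the shovel steeply until all three have slid into the box, so that none can drop between. Then lay the empty shovel flat on the rubber mat again and shut the box's lid fully, leaving the loupe, the dosing bottle and the tweezers where they are.

Things in the scene. Friction and masses are not known exactly. Their poses are not given: they have to be found in the camera images.
- mat: thin black rubber bench mat, 250 (x) x 400 (y) x 3 mm, fixed; origin at the centre of its underside on the worktop, so its top is at z = 0.003. Shovel and box stand on it.
- shovel_grip (a point): centre of the shovel's straight wooden handle: a flat-sided bar 80 mm long, 12 mm wide and 11 mm thick, rising backwards at 20 degrees to the blade; with the blade flat on the mat this point is 28 mm above the mat. Axes are the shovel's: x forward to the blade's front edge, y across the handle (the width of 12 mm to grip), z up from the blade. The shovel weighs about 75 g, most of it in the blade, and lies loose, flat on the mat.
- shovel_nose (a point): middle of the blade's straight open front edge, on the blade's upper face; same axes as shovel_grip. The grip point lies 111.7 mm behind it (-x) and 25.8 mm above it (+z). The blade is a flat steel plate 60 mm long, 38 mm wide, 2 mm thick (its underside is 2 mm below this point), with a back wall and side cheeks 12 mm high that slope down to the front and no lip at the front.
- bush_1_mid (a point): centre of a turned brass bush, 12.4 mm across, 9 mm high, about 12 g, standing on the shovel blade. Polished: it starts to slide when the blade is tipped about 22 to 31 degrees nose down; below 15 degrees it stays.
- bush_2_mid (a point): centre of a second, equal bush on the blade
- bush_3_mid (a point): centre of a third, equal bush on the blade
- box_front_rim (a point): middle of the top of the box's front wall. x points level from the front wall into the box towards the lid's hinge, y along the front rim, z up. Clear plastic box, empty and fixed on the mat, 50 mm (x) x 72 mm (y) outside, walls 2 mm thick; its rims are 26 mm and its inner floor 2 mm above the mat.
- lid_edge (a point): middle of the lid's free edge, in its thickness. The lid is a clear flat plate 50 mm (hinge to free edge) x 72 mm x 2 mm with a 20 mm wide thumb tab that stands 4 mm out from the free edge; it is hinged along the back rim, 49 mm from box_front_rim along that point's x and 1 mm above it; open, it stands about upright with its free edge about 77 mm above the mat; shut, its top is 28.5 mm above the mat. The point's axes turn with the lid.
- parts_box_lid (a joint): angle of the lid in rad: 0 shut on the box, about 1.6 standing open, 1.675 its stop. The hinge is a little stiff (about 0.4 N at the free edge) and the lid stays where it is left; there is no catch.
- loupe: black eye loupe, 35 mm across, 39 mm high, standing on the worktop beyond the mat; origin at the centre of its underside. Leave it alone.
- oil_bottle: small white dosing bottle with a long nozzle, 21 mm across, 56 mm high, standing beyond the mat; origin at the centre of its underside. Leave it alone.
- tweezers: steel tweezers lying flat beyond the mat, 124 x 12 x 8 mm, along its x; origin at the centre of the underside. Leave them alone.
- shovel: the whole shovel (see shovel_grip and shovel_nose); origin under the middle of the blade, 30 mm behind its front edge, axes as shovel_grip
- parts_box: the whole box with its lid; origin under its centre, axes as box_front_rim, which lies 24 mm in front of the origin (-x) and 26 mm above it

How it is judged:
On the way, in this order (a step that is already met when the one before it is completed fails the run):
1. the shovel's front edge rests on the box's front rim, with all three bushes still on the blade (contact force between shovel and parts_box above 0.2 N and x of shovel_nose in the frame of box_front_rim between -0.004 and 0.035 m and y of shovel_nose in the frame of box_front_rim between -0.02 and 0.02 m and z of shovel_nose in the frame of box_front_rim between -0.022 and 0.02 m and x of bush_1_mid in the frame of shovel_nose between -0.062 and 0 m and y of bush_1_mid in the frame of shovel_nose between -0.019 and 0.019 m and z of bush_1_mid in the frame of shovel_nose between 0 and 0.012 m and x of bush_2_mid in the frame of shovel_nose between -0.062 and 0 m and y of bush_2_mid in the frame of shovel_nose between -0.019 and 0.019 m and z of bush_2_mid in the frame of shovel_nose between 0 and 0.012 m and x of bush_3_mid in the frame of shovel_nose between -0.062 and 0 m and y of bush_3_mid in the frame of shovel_nose between -0.019 and 0.019 m and z of bush_3_mid in the frame of shovel_nose between 0 and 0.012 m), for 0.1 s.
2. all three bushes are in the box while the shovel's edge is still pressed on the rim (contact force between shovel and parts_box above 0.2 N and x of shovel_nose in the frame of box_front_rim between -0.004 and 0.035 m and y of shovel_nose in the frame of box_front_rim between -0.02 and 0.02 m and z of shovel_nose in the frame of box_front_rim between -0.022 and 0.02 m and x of bush_1_mid in the frame of box_front_rim between 0.001 and 0.047 m and y of bush_1_mid in the frame of box_front_rim between -0.034 and 0.034 m and z of bush_1_mid in the frame of box_front_rim between -0.026 and -0.001 m and x of bush_2_mid in the frame of box_front_rim between 0.001 and 0.047 m and y of bush_2_mid in the frame of box_front_rim between -0.034 and 0.034 m and z of bush_2_mid in the frame of box_front_rim between -0.026 and -0.001 m and x of bush_3_mid in the frame of box_front_rim between 0.001 and 0.047 m and y of bush_3_mid in the frame of box_front_rim between -0.034 and 0.034 m and z of bush_3_mid in the frame of box_front_rim between -0.026 and -0.001 m), for 0.1 s.
At the end, for the whole second after the job is handed in: All three bushes lie inside the box, its lid is shut (within 0.1 rad), and the shovel lies still and flat on the mat (blade within 5 mm of the mat and 0.1 rad of level, front edge over the mat or within 15 mm of it) (x of bush_1_mid in the frame of box_front_rim between 0.001 and 0.047 m and y of bush_1_mid in the frame of box_front_rim between -0.034 and 0.034 m and z of bush_1_mid in the frame of box_front_rim between -0.026 and -0.001 m and x of bush_2_mid in the frame of box_front_rim between 0.001 and 0.047 m and y of bush_2_mid in the frame of box_front_rim between -0.034 and 0.034 m and z of bush_2_mid in the frame of box_front_rim between -0.026 and -0.001 m and x of bush_3_mid in the frame of box_front_rim between 0.001 and 0.047 m and y of bush_3_mid in the frame of box_front_rim between -0.034 and 0.034 m and z of bush_3_mid in the frame of box_front_rim between -0.026 and -0.001 m and value of joint parts_box_lid below 0.1 rad and height (world z) of shovel below 0.008 m and angle between shovel's own z axis and vertical below 0.1 rad and x of shovel_nose in the frame of mat between -0.14 and 0.14 m and y of shovel_nose in the frame of mat between -0.215 and 0.215 m and linear speed of shovel below 0.02 m/s); the robot touches nothing.
It fails at once if the loupe, the dosing bottle or the tweezers is moved by more than 20 mm (distance of any of loupe, oil_bottle, tweezers from where it was at the start of the episode above 0.02 m).
It fails at once if the shovel is leant on the box with more than 25 N (contact force between shovel and parts_box above 25 N).
It also fails if it takes over 59 s, if anything falls off the work surface, if the arm or the gripper's body presses on something with over 40 N, if the wrist force passes 120 N, or if a joint passes its speed limit or range.

## Working session

There is one attempt and no reset: what is moved stays moved. The work goes in short steps, Python scripts to look and compute and a tool call to move; the robot and the scene stay as the last step left them, time stands still between calls to the robot, and variables do not carry over. Pictures are saved under pics/ and viewed, and the job is handed in when it is done.

Besides the shell and the picture viewer there is one more tool, called after "Call:" by a JSON object that holds its "fn" and its "kwargs". arm_command: Moves the arm, as the interface text tells. Shifts and turns lie within -1 to 1; 1 stands for 0.4 m of shift or 60 degrees of turn. Its arguments: {"type":"object","properties":{"increments":{"type":"array"},"hand":{"type":"number"},"grip_force":{"type":"number"}},"required":["increments"]}

```bash
mkdir -p pics
python3 - <<'E'
from plant import robot, imaging
import cv2, numpy as np
np.set_printoptions(precision=4,suppress=True)
s=robot.observe()
for k,v in s.items(): print(k,v)
for n in ["scene","top","wrist"]:
    p=imaging.camera_params(n); print(n,p)
    im=imaging.grab_frame(n); cv2.imwrite(f"pics/a_{n}.png",im[:,:,::-1])
E
```

```text
time 0.0
joint_positions [-1.3765  0.4268  0.0738  1.6066 -0.0341  1.1108 -0.0671]
joint_velocities [-0.0006  0.0005  0.0006 -0.0017  0.0005 -0.0006 -0.0009]
tau [ -0.0002 -94.9808   3.7608 -46.3526   0.0192   0.01    -0.    ]
position [0.2274 0.6351 0.2306]
tool_rot [ 0.5784  0.4067 -0.4075 -0.5779]
force [ 0.2695 -0.8341 -0.2555]
torque [-0.0245 -0.0075  0.001 ]
width 0.08566769316039939
scene {'vertical_fov': 42.95882324597951, 'cx': 272.54748015967255, 'cy': 211.89401529361453, 'cam_to_world': array([[ 0.4304, -0.4031,  0.8076, -0.1197],
       [-0.9026, -0.1812,  0.3906, -0.5664],
       [-0.0112, -0.897 , -0.4418,  0.4255],
       [ 0.    ,  0.    ,  0.    ,  1.    ]])}
top {'vertical_fov': 55.286391865376686, 'cx': 280.6880263682083, 'cy': 214.53681653024725, 'cam_to_world': array([[ 0.0211, -0.9934,  0.1132,  0.4597],
       [-0.9997, -0.0218, -0.0051, -0.2258],
       [ 0.0075, -0.113 , -0.9936,  0.8988],
       [ 0.    ,  0.    ,  0.    ,  1.    ]])}
wrist {'vertical_fov': 64.893628608776, 'cx': 277.4349208234582, 'cy': 212.34197712652343, 'cam_to_world': array([[ 0.3375,  0.9088,  0.2453,  0.166 ],
       [ 0.9413, -0.3256, -0.0888,  0.6578],
       [-0.0009,  0.2609, -0.9654,  0.3718],
       [ 0.    ,  0.    ,  0.    ,  1.    ]])}
```

View pics/a_scene.png

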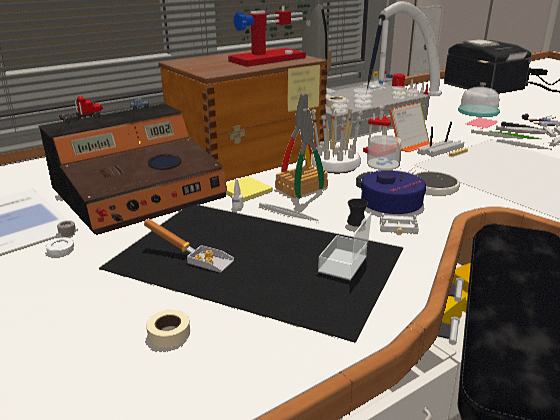

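View pics/a_top.png

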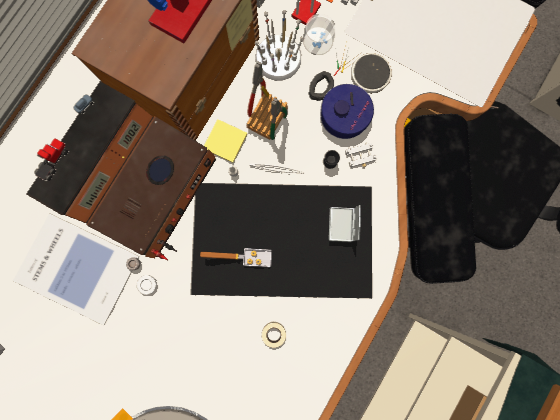

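View pics/a_wrist.png

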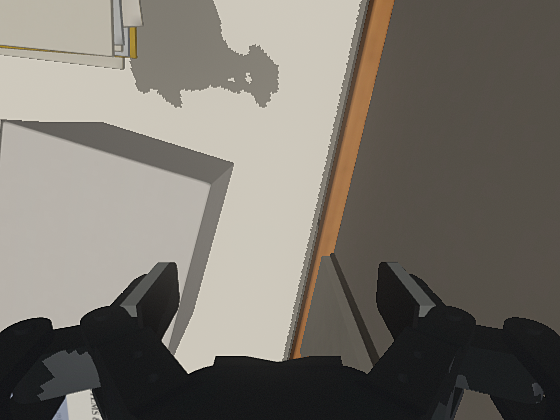

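```bash
cat > h.py <<'E'
import numpy as np, cv2
from scipy.spatial.transform import Rotation as R
from plant import robot, imaging
np.set_printoptions(precision=4,suppress=True)
def K(p): return 210/np.tan(np.radians(p['vertical_fov'])/2)
def ray(p,u,v):
    d=np.array([(u-p['cx'])/K(p),(v-p['cy'])/K(p),1.0]); T=np.array(p['cam_to_world'])
    return T[:3,3],T[:3,:3]@d
def onz(p,u,v,z):
    o,d=ray(p,u,v); return o+d*(z-o[2])/d[2]
def proj(p,X):
    T=np.array(p['cam_to_world']); c=T[:3,:3].T@(np.array(X)-T[:3,3]); return np.array([p['cx']+K(p)*c[0]/c[2],p['cy']+K(p)*c[1]/c[2]])
def two(p1,uv1,p2,uv2):
    o1,d1=ray(p1,*uv1);o2,d2=ray(p2,*uv2)
    d1/=np.linalg.norm(d1);d2/=np.linalg.norm(d2)
    t=np.linalg.lstsq(np.c_[d1,-d2],o2-o1,rcond=None)[0]
    a=o1+d1*t[0];b=o2+d2*t[1]; return (a+b)/2,np.linalg.norm(a-b)
def rows(P0,q0,P1,Rm1):
    R0=R.from_quat(q0); d=R0.inv().apply(np.array(P1)-np.array(P0))/0.4
    w=(R0.inv()*Rm1).as_rotvec()/np.radians(60); return np.r_[d,w]
def zoom(im,x0,y0,x1,y1,f,name):
    c=cv2.resize(im[y0:y1,x0:x1],None,fx=f,fy=f,interpolation=cv2.INTER_CUBIC); cv2.imwrite('pics/'+name,c[:,:,::-1]); print(c.shape)
E
python3 - <<'E'
from h import *
s=robot.observe()
print(R.from_quat(s['tool_rot']).as_matrix())
T=np.array(imaging.camera_params('wrist')['cam_to_world']); Rt=R.from_quat(s['tool_rot']).as_matrix()
print("cam in tool",Rt.T@(T[:3,3]-s['position'])); print(Rt.T@T[:3,:3])
im=cv2.imread('pics/a_top.png')[:,:,::-1]; zoom(im,185,175,385,305,4,'b_top.png')
im=cv2.imread('pics/a_scene.png')[:,:,::-1]; zoom(im,130,200,390,320,3,'b_scene.png')
p=imaging.camera_params('top')
for u,v in [(193,184),(371,187),(371,297),(192,294)]: print(onz(p,u,v,.003))
E
```

```text
[[ 0.3371 -0.0003 -0.9415]
 [ 0.9415 -0.0009  0.3371]
 [-0.0009 -1.     -0.0001]]
cam in tool [ 0.0005 -0.1411  0.0654]
[[ 1.     -0.0004  0.0001]
 [-0.0003 -0.2608  0.9654]
 [-0.0004 -0.9654 -0.2608]]
(520, 800, 3)
(360, 780, 3)
[ 0.6269 -0.0303  0.003 ]
[ 0.6291 -0.434   0.003 ]
[ 0.3835 -0.4329  0.003 ]
[ 0.3819 -0.0394  0.003 ]
```

View pics/b_top.png

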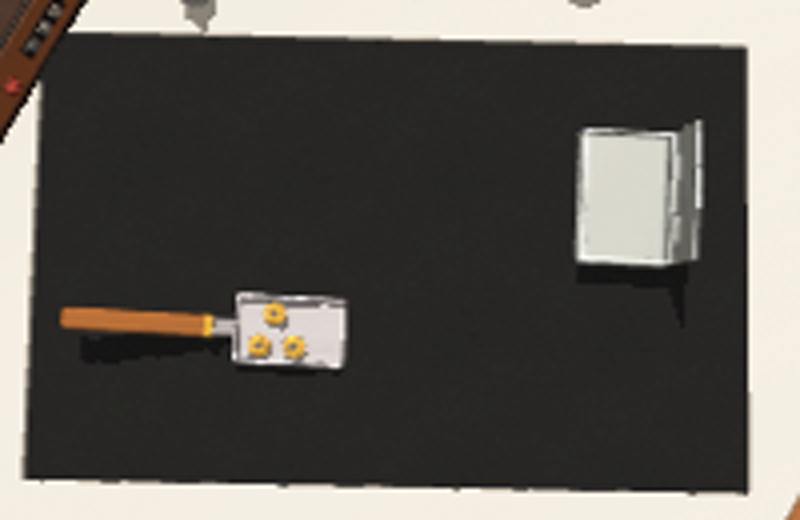

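View pics/b_scene.png

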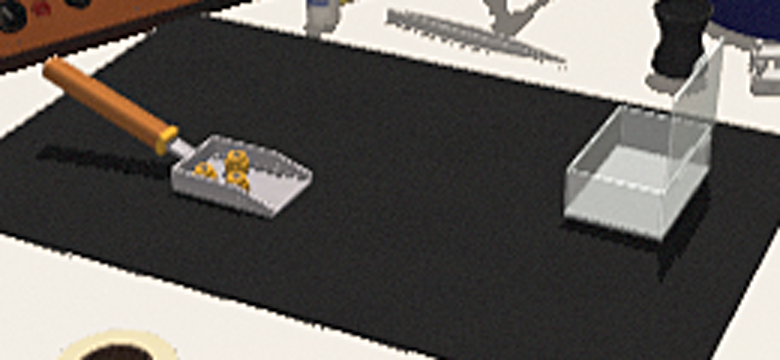

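Run:
```python
from h import *
p=imaging.camera_params('top'); q=imaging.camera_params('scene')
f=lambda x,y:(x/4+185,y/4+175)
g=lambda x,y:(x/3+130,y/3+200)
print('nose L/R top',onz(p,*f(346,300),.005),onz(p,*f(344,368),.005))
print('nose scene',onz(q,*g(312,175),.005),onz(q,*g(275,216),.005))
print('handle end',two(p,f(62,318),q,g(50,65)))
print('ferrule',two(p,f(209,325),q,g(170,140)))
for a in [(274,314),(259,345),(293,346)]: print('bush',onz(p,*f(*a),.014))
print('box rim',onz(p,*f(580,130),.029),onz(p,*f(576,262),.029))
print('box rim sc',onz(q,*g(620,108),.029),onz(q,*g(566,168),.029))
print('box back',onz(p,*f(670,135),.029),onz(p,*f(666,266),.029))
print('lid top',onz(p,*f(702,120),.079),onz(p,*f(697,260),.079))
```

```text
nose L/R top [ 0.4818 -0.2116  0.005 ] [ 0.4443 -0.2114  0.005 ]
nose scene [ 0.4809 -0.2099  0.005 ] [ 0.44   -0.2122  0.005 ]
handle end (array([ 0.4681, -0.0616,  0.0422]), np.float64(0.0002895812516722806))
ferrule (array([ 0.4658, -0.1365,  0.0158]), np.float64(0.001688081772567918))
bush [ 0.4731 -0.1724  0.014 ]
bush [ 0.456  -0.1647  0.014 ]
bush [ 0.4559 -0.1833  0.014 ]
box rim [ 0.5766 -0.3379  0.029 ] [ 0.5044 -0.3362  0.029 ]
box rim sc [ 0.5698 -0.3418  0.029 ] [ 0.5027 -0.3381  0.029 ]
box back [ 0.575  -0.3872  0.029 ] [ 0.5033 -0.3851  0.029 ]
lid top [ 0.5765 -0.3945  0.079 ] [ 0.5042 -0.3918  0.079 ]
```

Run:
```python
from h import *
s=robot.observe()
Rz=lambda a:R.from_euler('z',a,degrees=True)
def tool(az): # tool x along azimuth, y down
    x=np.array([np.cos(np.radians(az)),np.sin(np.radians(az)),0]);y=np.array([0,0,-1.]);return R.from_matrix(np.c_[x,y,np.cross(x,y)])
print(rows(s['position'],s['tool_rot'],[.42,.33,.30],tool(30)))
```

```text
[-0.5563 -0.1725 -0.7105  0.0004  0.6717 -0.0008]
```

Call:
{"fn": "arm_command", "kwargs": {"increments": [[-0.56,-0.17,-0.71,0,0.67,0],[-0.56,-0.17,-0.71,0,0.67,0],[-0.56,-0.17,-0.71,0,0.67,0],[-0.56,-0.17,-0.71,0,0.67,0],[-0.56,-0.17,-0.71,0,0.67,0],[-0.56,-0.17,-0.71,0,0.67,0],[-0.56,-0.17,-0.71,0,0.67,0]], "hand": -1}}

```text
time: 1.02
position: [0.4219, 0.3251, 0.3004]
tool_rot: [-0.683, -0.182, 0.181, 0.684]
force: [-1.1, 0.2, 0.4]
width: 0.0855
```

```bash
cat >> h.py <<'E'
def tool(az,tilt=0): # tool x along azimuth az (deg), y down; tilt: turn about tool x (deg)
    x=np.array([np.cos(np.radians(az)),np.sin(np.radians(az)),0]);y=np.array([0,0,-1.])
    return R.from_matrix(np.c_[x,y,np.cross(x,y)])*R.from_euler('x',tilt,degrees=True)
E
python3 - <<'E'
from h import *
s=robot.observe(); print(s['time'],s['position'],s['joint_positions'],s['force']); print(R.from_quat(s['tool_rot']).as_matrix())
print(rows(s['position'],s['tool_rot'],[.47,.02,.25],tool(0)))
print(rows(s['position'],s['tool_rot'],[.47,-.15,.18],tool(0)))
E
```

```text
1.025 [0.4219 0.3251 0.3004] [-1.1011  0.1298  0.3603  1.857  -0.0495  1.162  -0.205 ] [-1.082   0.2153  0.4012]
[[ 0.8684  0.0013 -0.4959]
 [ 0.4959  0.0008  0.8684]
 [ 0.0015 -1.      0.0001]]
[-0.2741  0.1255 -0.7219 -0.0005  0.4955  0.0014]
[-0.4851  0.3001 -1.091  -0.0005  0.4955  0.0014]
```

Call:
{"fn": "arm_command", "kwargs": {"increments": [[-0.274,0.125,-0.722,0,0.495,0],[-0.274,0.125,-0.722,0,0.495,0],[-0.274,0.125,-0.722,0,0.495,0],[-0.274,0.125,-0.722,0,0.495,0],[-0.33,0.17,-0.85,0,0.495,0],[-0.4,0.2,-0.99,0,0.495,0],[-0.41,0.22,-1.0,0,0.495,0],[-0.41,0.22,-1.0,0,0.495,0]]}}

```text
time: 2.02
position: [0.4772, -0.1029, 0.2102]
tool_rot: [0.708, 0.0, -0.001, -0.707]
force: [0.4, 0.6, 0.5]
width: 0.0854
```

Run:
```python
from h import *
s=robot.observe(); print(s['time'],s['position'],s['joint_positions'],s['force']); print(R.from_quat(s['tool_rot']).as_matrix())
p=imaging.camera_params('wrist'); im=imaging.grab_frame('wrist'); cv2.imwrite('pics/c_wrist.png',im[:,:,::-1])
np.save('c_T.npy',p['cam_to_world'])
```

```text
2.025 [ 0.4772 -0.1029  0.2102] [-0.5964  0.167   0.7608  2.0698 -0.1386  0.9564  0.2398] [0.4171 0.5709 0.5332]
[[ 1.     -0.0018 -0.0019]
 [ 0.0019 -0.0015  1.    ]
 [-0.0018 -1.     -0.0015]]
```

View pics/c_wrist.png

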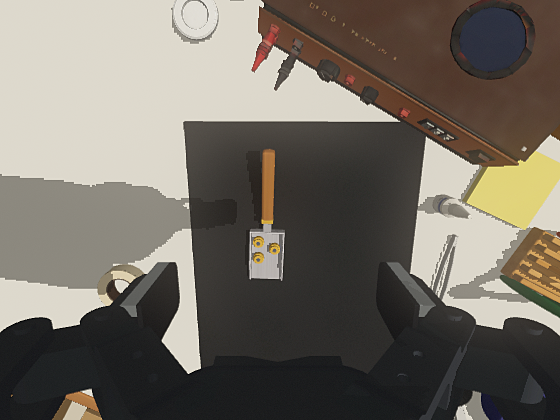

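Run:
```python
from h import *
im=cv2.imread('pics/c_wrist.png')[:,:,::-1]; zoom(im,235,140,300,290,4,'c_zoom.png')
```

```text
(600, 260, 3)
```

View pics/c_zoom.png

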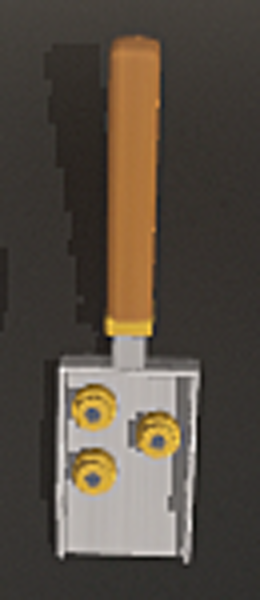

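Run:
```python
from h import *
s=robot.observe()
print(rows(s['position'],s['tool_rot'],[.51,-.28,.21],tool(0)))
```

```text
[ 0.0794  0.0016 -0.4473  0.001   0.0036 -0.0015]
```

Call:
{"fn": "arm_command", "kwargs": {"increments": [[0.08,0,-0.447,0,0,0],[0.08,0,-0.447,0,0,0],[0.08,0,-0.447,0,0,0],[0.08,0,-0.447,0,0,0]]}}

```text
time: 2.58
position: [0.5115, -0.2809, 0.2112]
tool_rot: [0.708, 0.001, -0.001, -0.706]
force: [-0.2, 1.0, -0.2]
width: 0.0854
```

Run:
```python
from h import *
s=robot.observe(); print(s['time'],s['position'],s['joint_positions'],s['force']); print(R.from_quat(s['tool_rot']).as_matrix())
p=imaging.camera_params('wrist'); im=imaging.grab_frame('wrist'); cv2.imwrite('pics/d_wrist.png',im[:,:,::-1])
np.save('d_T.npy',p['cam_to_world'])
zoom(im,200,60,400,380,2,'d_zoom.png')
p['cam_to_world']=np.load('c_T.npy')
f=lambda x,y:(x/4+235,y/4+140)
a=onz(p,*f(62,553),.005);b=onz(p,*f(187,556),.005);print('nose',a,b,(a+b)/2)
print('ferr/end',onz(p,*f(129,330),.02),onz(p,*f(135,40),.048))
```

```text
2.575 [ 0.5115 -0.2809  0.2112] [-0.226   0.3774  0.7881  1.8706 -0.3095  1.0199  0.6947] [-0.2497  1.0491 -0.2311]
[[ 1.     -0.0005 -0.0033]
 [ 0.0033 -0.0018  1.    ]
 [-0.0005 -1.     -0.0018]]
(640, 400, 3)
nose [ 0.4467 -0.2088  0.005 ] [ 0.4826 -0.2097  0.005 ] [ 0.4647 -0.2093  0.005 ]
ferr/end [ 0.4669 -0.1374  0.02  ] [ 0.4696 -0.0603  0.048 ]
```

View pics/d_wrist.png

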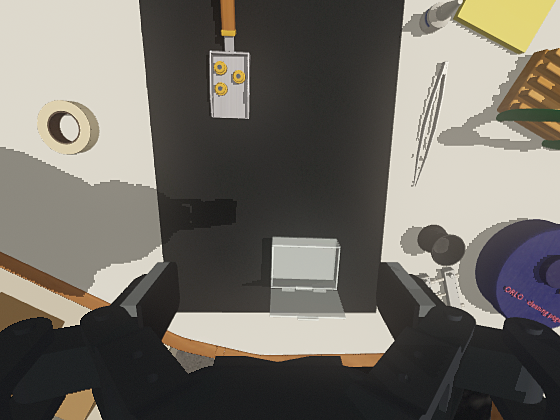

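View pics/d_zoom.png

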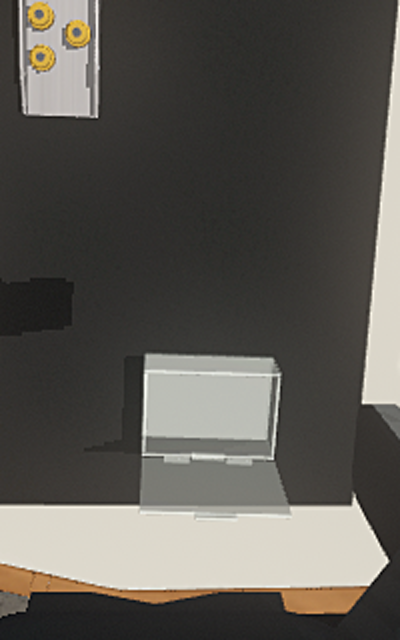

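Run:
```python
from h import *
p=imaging.camera_params('wrist')
f=lambda x,y:(x/2+200,y/2+60)
print('rim',onz(p,*f(145,373),.029),onz(p,*f(281,373),.029))
print('base',onz(p,*f(144,353),.003),onz(p,*f(273,357),.003))
print('back',onz(p,*f(142,456),.029),onz(p,*f(275,460),.029))
print('lid',onz(p,*f(139,512),.080),onz(p,*f(291,517),.080))
a=onz(p,*f(24,115),.005);b=onz(p,*f(97,118),.005);print('nose',a,b,(a+b)/2)
s=robot.observe()
print(rows(s['position'],s['tool_rot'],[.545,-.28,.21],tool(0,50)))
print(rows(s['position'],s['tool_rot'],[.545,-.28,.21],tool(0,-50)), tool(0,50).as_matrix())
```

```text
rim [ 0.5073 -0.3363  0.029 ] [ 0.5781 -0.336   0.029 ]
base [ 0.5063 -0.3344  0.003 ] [ 0.5785 -0.3364  0.003 ]
back [ 0.5057 -0.3841  0.029 ] [ 0.5776 -0.3861  0.029 ]
lid [ 0.5053 -0.3858  0.08  ] [ 0.5762 -0.3881  0.08  ]
nose [ 0.4456 -0.207   0.005 ] [ 0.4825 -0.2083  0.005 ] [ 0.4641 -0.2077  0.005 ]
[ 0.0835  0.0023 -0.0043  0.8337  0.0046 -0.0031]
[ 0.0835  0.0023 -0.0043 -0.833   0.0053  0.0015] [[ 1.      0.      0.    ]
 [ 0.      0.766   0.6428]
 [ 0.     -0.6428  0.766 ]]
```

Call:
{"fn": "arm_command", "kwargs": {"increments": [[0.08,0,0,0.17,0,0],[0.08,0.03,0.02,0.34,0,0],[0.08,0.06,0.02,0.5,0,0],[0.08,0.07,0.02,0.67,0,0],[0.08,0.07,0.02,0.83,0,0],[0.08,0.07,0.02,0.83,0,0],[0.08,0.07,0.02,0.83,0,0]]}}

```text
time: 3.5
position: [0.5441, -0.2681, 0.1837]
tool_rot: [-0.344, -0.002, 0.004, 0.939]
force: [0.1, -0.3, -0.4]
width: 0.0856
```

Run:
```python
from h import *
s=robot.observe(); print(s['time'],s['position'],s['joint_positions'],s['force']); print(R.from_quat(s['tool_rot']).as_matrix())
im=imaging.grab_frame('scene'); cv2.imwrite('pics/e_scene.png',im[:,:,::-1])
im=imaging.grab_frame('top'); cv2.imwrite('pics/e_top.png',im[:,:,::-1])
print(rows(s['position'],s['tool_rot'],[.468,-.0974,.11],tool(-1.8,0)))
print(rows(s['position'],s['tool_rot'],[.468,-.0974,.11],tool(-1.8,20)))
```

```text
3.5 [ 0.5441 -0.2681  0.1837] [ 0.3789  0.7709  0.4792  1.5283 -0.8418  1.7091  1.1088] [ 0.0705 -0.3022 -0.3736]
[[ 1.     -0.0072 -0.0061]
 [ 0.0095  0.7628  0.6465]
 [ 0.     -0.6465  0.7629]]
[-0.1863  0.446   0.1365 -0.8285  0.0366 -0.0169]
[-0.1863  0.446   0.1365 -0.4952  0.0324 -0.0225]
```

View pics/e_scene.png

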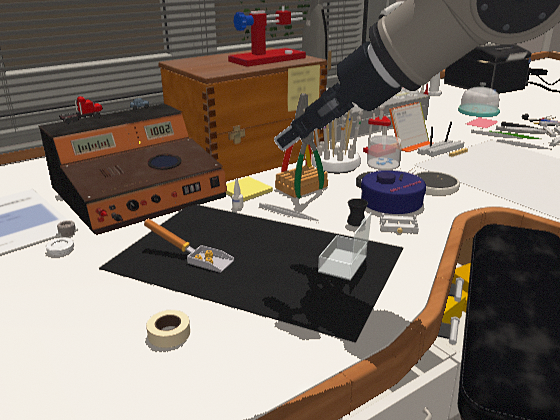

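View pics/e_top.png

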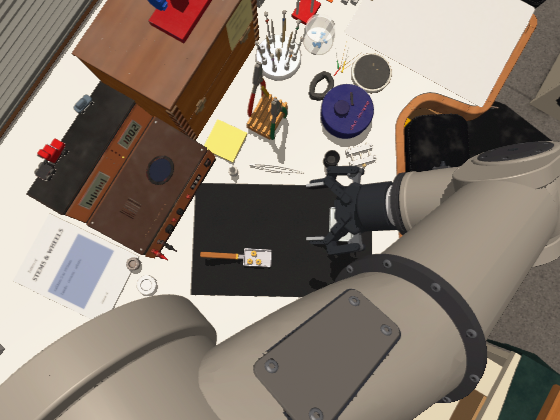

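Call:
{"fn": "arm_command", "kwargs": {"increments": [[-0.05,0,-0.02,-0.15,0.01,0],[-0.1,0.09,0.0,-0.32,0.02,-0.01],[-0.14,0.2,0.04,-0.5,0.03,-0.01],[-0.186,0.33,0.09,-0.66,0.036,-0.017],[-0.186,0.446,0.136,-0.828,0.036,-0.017],[-0.186,0.446,0.136,-0.828,0.036,-0.017],[-0.186,0.446,0.136,-0.828,0.036,-0.017],[-0.186,0.446,0.136,-0.828,0.036,-0.017]]}}

```text
time: 4.6
position: [0.4681, -0.0959, 0.1104]
tool_rot: [-0.706, 0.009, -0.011, 0.708]
force: [0.4, 0.0, -0.3]
width: 0.0854
```

Run:
```python
from h import *
s=robot.observe(); print(s['time'],s['position'],s['joint_positions'],s['force']); print(R.from_quat(s['tool_rot']).as_matrix())
im=imaging.grab_frame('wrist'); cv2.imwrite('pics/f_wrist.png',im[:,:,::-1])
p=imaging.camera_params('wrist'); print(proj(p,[.468,-.0974,.031]),proj(p,[.468+.0025,-.0974+.075,.055]),proj(p,[.4643,-.209,.005]))
print(rows(s['position'],s['tool_rot'],[.468,-.0974,.0135],tool(-1.8,0)))
```

```text
4.6 [ 0.4681 -0.0959  0.1104] [-0.5688  0.3406  0.7641  2.1836 -0.3564  0.738   0.4066] [ 0.4192  0.0319 -0.3045]
[[ 0.9996  0.0022  0.0277]
 [-0.0277  0.0034  0.9996]
 [ 0.0021 -1.      0.0035]]
[276.0921 222.0742] [276.3157 107.6122] [275.8858 337.9393]
[-0.0005  0.2423 -0.0047 -0.0033  0.0036  0.002 ]
```

View pics/f_wrist.png

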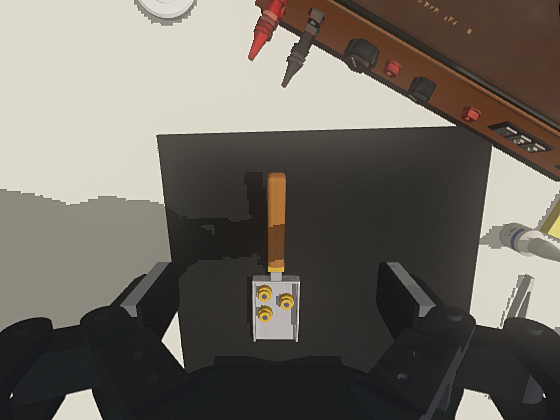

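Call:
{"fn": "arm_command", "kwargs": {"increments": [[0,0.1,-0.005,0,0,0],[0,0.18,-0.005,0,0,0],[0,0.22,-0.005,0,0,0],[0,0.242,-0.005,0,0,0],[0,0.242,-0.005,0,0,0]]}}

```text
time: 5.28
position: [0.4679, -0.1012, 0.0132]
tool_rot: [-0.706, 0.012, -0.012, 0.708]
force: [0.4, -0.1, 0.5]
width: 0.0854
```

Run:
```python
from h import *
s=robot.observe(); print(s['time'],s['position'],s['force'])
im=imaging.grab_frame('wrist'); cv2.imwrite('pics/g_wrist.png',im[:,:,::-1])
p=imaging.camera_params('wrist')
im=cv2.imread('pics/f_wrist.png')[:,:,::-1]; zoom(im,240,160,320,350,3,'f_zoom.png')
```

```text
5.275 [ 0.4679 -0.1012  0.0132] [ 0.4124 -0.1399  0.4911]
(570, 240, 3)
```

View pics/g_wrist.png

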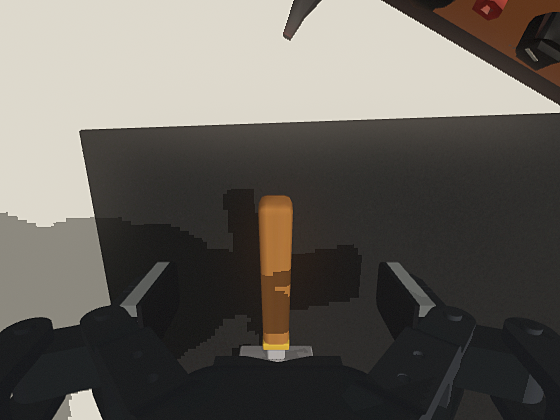

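View pics/f_zoom.png

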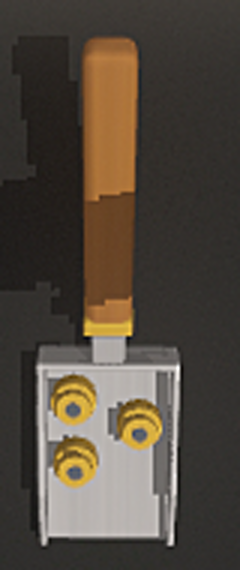

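Call:
{"fn": "arm_command", "kwargs": {"increments": [[0,0,0,0,0,0],[0,0,0,0,0,0],[0,0,0,0,0,0],[0,0,0,0,0,0],[0,0,0,0,0,0],[0,0,0,0,0,0],[0,0,0,0,0,0],[0,0,0,0,0,0]], "hand": 1, "grip_force": 90}}

```text
time: 6.32
position: [0.4677, -0.1007, 0.0129]
tool_rot: [-0.706, 0.012, -0.012, 0.708]
force: [-0.4, 2.3, 3.9]
width: 0.01
```

Run:
```python
from h import *
s=robot.observe(); print(s['time'],s['position'],s['force'],s['width'],s['joint_positions'])
im=imaging.grab_frame('wrist'); cv2.imwrite('pics/h_wrist.png',im[:,:,::-1])
im=imaging.grab_frame('scene'); zoom(im,130,180,390,320,3,'h_scene.png')
print(R.from_quat(s['tool_rot']).as_matrix())
```

```text
6.325 [ 0.4677 -0.1007  0.0129] [-0.4354  2.2642  3.9184] 0.010005481035377415 [-0.3955  0.5184  0.583   2.2252 -0.5612  0.5425  0.5853]
(420, 780, 3)
[[ 0.9994  0.0003  0.0333]
 [-0.0333  0.0021  0.9994]
 [ 0.0002 -1.      0.0021]]
```

View pics/h_wrist.png

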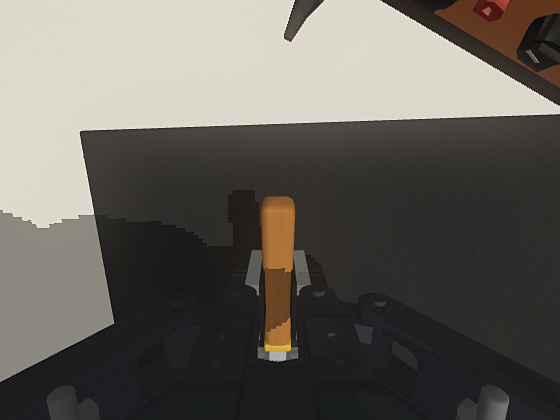

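View pics/h_scene.png

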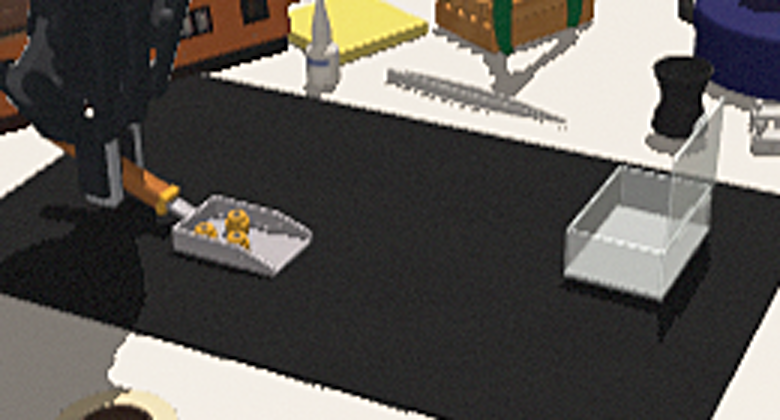

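```bash
cat >> h.py <<'E'
RIM=np.array([.542,-.3365,.029]); BX=np.array([-.027,-1,0])/np.hypot(.027,1); BY=np.cross([0,0,1],BX)
N_T=np.array([0,.0079,-.1088])
def pose(nx,ny,nz,tilt,az=-1.6):
    Rt=tool(az,tilt); n=RIM+nx*BX+ny*BY+np.array([0,0,nz]); return n-Rt.apply(N_T),Rt
E
python3 - <<'E'
from h import *
s=robot.observe()
for a in [(.009,0,.05,0),(.009,0,.012,8)]:
    P,Rt=pose(*a); print(P, rows(s['position'],s['tool_rot'],P,Rt))
E
```

```text
[ 0.5448 -0.2367  0.0869] [ 0.204  -0.1856 -0.3331 -0.002  -0.0052  0.0002]
[ 0.5447 -0.2389  0.064 ] [ 0.2041 -0.1282 -0.3386  0.1314 -0.0052  0.0006]
```

Call:
{"fn": "arm_command", "kwargs": {"increments": [[0,-0.01,0,0,0,0],[0,-0.04,0,0,0,0],[0,-0.08,0,0,0,0],[0,-0.12,0,0,0,0],[0,-0.16,0,0,0,0],[0,-0.17,0,0,0,0],[0,-0.17,0,0,0,0]]}}

```text
time: 7.3
position: [0.4677, -0.1007, 0.0811]
tool_rot: [-0.706, 0.011, -0.012, 0.708]
force: [0.2, -0.6, -1.5]
width: 0.0103
```

Run:
```python
from h import *
s=robot.observe(); print(s['time'],s['position'],s['force'],s['width'],s['joint_positions'])
im=imaging.grab_frame('scene'); zoom(im,130,150,390,320,3,'i_scene.png')
for a in [(.009,0,.05,0),(.009,0,.012,8)]:
    P,Rt=pose(*a); print(P, rows(s['position'],s['tool_rot'],P,Rt))
```

```text
7.3 [ 0.4677 -0.1007  0.0811] [ 0.1612 -0.5885 -1.5242] 0.010291364419529792 [-0.5173  0.3984  0.7234  2.1995 -0.4241  0.681   0.4702]
(510, 780, 3)
[ 0.5448 -0.2367  0.0869] [ 0.2038 -0.0151 -0.3336 -0.0021 -0.0048  0.0007]
[ 0.5447 -0.2389  0.064 ] [ 0.2038  0.0423 -0.3392  0.1312 -0.0048  0.001 ]
```

View pics/i_scene.png

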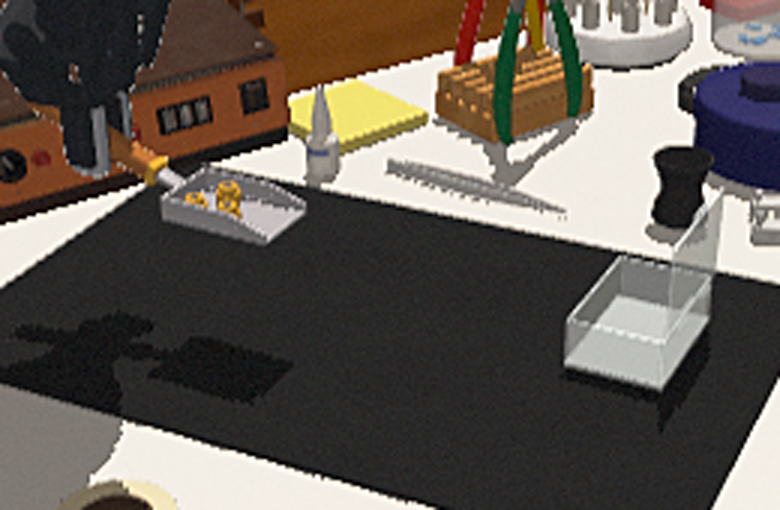

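Call:
{"fn": "arm_command", "kwargs": {"increments": [[0.008,-0.01,-0.013,0,0,0],[0.025,-0.015,-0.04,0,0,0],[0.05,-0.015,-0.08,0,0,0],[0.075,-0.015,-0.12,0,0,0],[0.1,-0.015,-0.165,0,0,0],[0.125,-0.015,-0.205,0,0,0],[0.15,-0.015,-0.245,0,0,0],[0.175,-0.015,-0.285,0,0,0],[0.193,-0.015,-0.315,0,0,0],[0.201,-0.015,-0.33,0,-0.005,0],[0.204,-0.015,-0.334,0,-0.005,0],[0.204,-0.015,-0.334,0,-0.005,0]]}}

```text
time: 8.85
position: [0.5446, -0.2368, 0.0866]
tool_rot: [-0.706, 0.01, -0.01, 0.708]
force: [0.2, 0.0, -0.9]
width: 0.0103
```

Run:
```python
from h import *
s=robot.observe(); print(s['time'],s['position'],s['force'],s['width'],s['joint_positions'])
im=imaging.grab_frame('scene'); zoom(im,250,170,400,290,5,'j_scene.png')
im=imaging.grab_frame('top'); zoom(im,260,190,390,290,6,'j_top.png')
for a in [(.009,0,.012,8),(.009,0,.004,8),(.009,0,.001,8)]:
    P,Rt=pose(*a); print(P, rows(s['position'],s['tool_rot'],P,Rt))
```

```text
8.85 [ 0.5446 -0.2368  0.0866] [ 0.2475  0.0085 -0.9254] 0.010299081100296028 [-0.2062  0.5555  0.6755  1.94   -0.4756  0.8102  0.7051]
(600, 750, 3)
(600, 780, 3)
[ 0.5447 -0.2389  0.064 ] [ 0.0005  0.0566 -0.0053  0.1312 -0.     -0.    ]
[ 0.5447 -0.2389  0.056 ] [ 0.0005  0.0766 -0.0054  0.1312 -0.     -0.    ]
[ 0.5447 -0.2389  0.053 ] [ 0.0005  0.0841 -0.0054  0.1312 -0.     -0.    ]
```

View pics/j_scene.png

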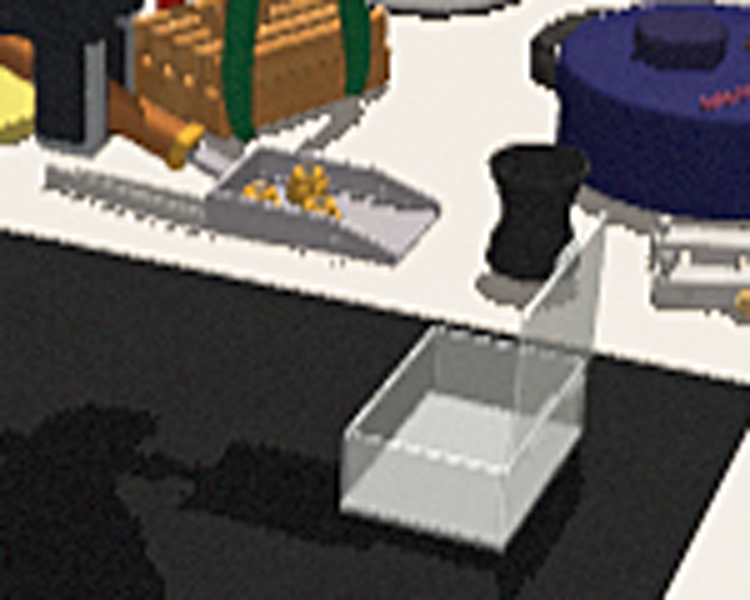

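View pics/j_top.png

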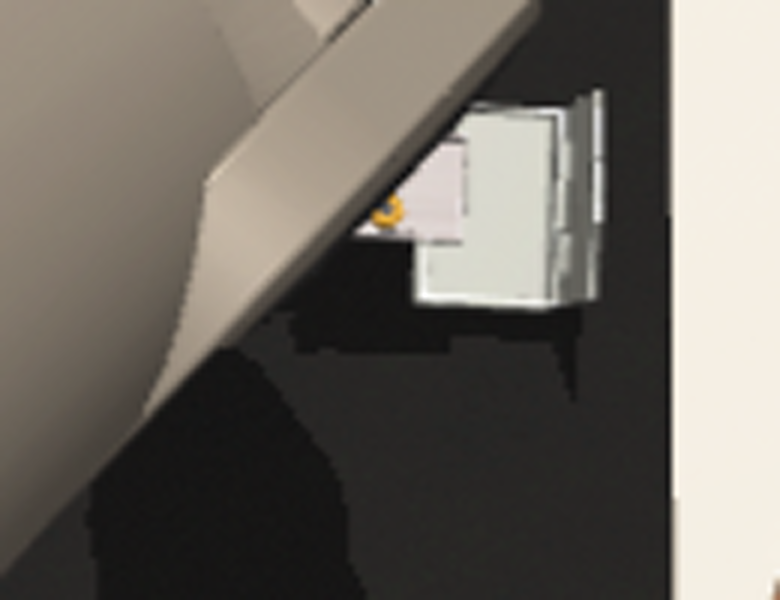

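Run:
```python
from h import *
p=imaging.camera_params('top'); q=imaging.camera_params('scene')
f=lambda x,y:(x/6+260,y/6+190)
g=lambda x,y:(x/5+250,y/5+170)
a=two(p,f(464,140),q,g(438,212));b=two(p,f(464,241),q,g(393,262));print('nose',a,b,(a[0]+b[0])/2)
a=two(p,f(415,300),q,g(345,433));print('rim near',a)
a=two(p,f(550,303),q,g(508,470));print('rim back near',a)
a=two(p,f(603,92),q,g(604,218));b=two(p,f(597,300),q,g(525,312));print('lid edge',a,b)
s=robot.observe(); print('pred',s['position']+R.from_quat(s['tool_rot']).apply(N_T), 'target',RIM+.009*BX)
```

```text
nose (array([ 0.5581, -0.3462,  0.0757]), np.float64(0.0018780381109796463)) (array([ 0.5229, -0.3458,  0.0757]), np.float64(0.003271050398122052)) [ 0.5405 -0.346   0.0757]
rim near (array([ 0.5058, -0.3372,  0.0261]), np.float64(0.0005718259166214463))
rim back near (array([ 0.5057, -0.3862,  0.0262]), np.float64(0.0005971333942345467))
lid edge (array([ 0.5754, -0.3929,  0.0758]), np.float64(0.004583341727539912)) (array([ 0.5036, -0.3907,  0.0792]), np.float64(0.003233114709447305))
pred [ 0.5416 -0.3454  0.0785] target [ 0.5418 -0.3455  0.029 ]
```

Call:
{"fn": "arm_command", "kwargs": {"increments": [[0,0.01,-0.002,0.04,0,0],[0,0.025,-0.004,0.09,0,0],[0,0.045,-0.005,0.131,0,0],[0,0.06,-0.005,0.131,0,0],[0,0.07,-0.005,0.131,0,0],[0,0.075,-0.005,0.131,0,0],[0,0.075,-0.005,0.131,0,0]]}}

```text
time: 9.82
position: [0.5448, -0.2387, 0.0567]
tool_rot: [-0.656, 0.009, -0.01, 0.754]
force: [0.5, 0.1, -1.6]
width: 0.0105
```

Run:
```python
from h import *
s=robot.observe(); print(s['time'],s['position'],s['force'],s['torque'],s['width'],s['joint_positions'])
print(s['position']+R.from_quat(s['tool_rot']).apply(N_T)-RIM)
im=imaging.grab_frame('scene'); zoom(im,250,170,400,290,5,'k_scene.png')
s=robot.observe(); print(s['time'],s['position'],s['force'],s['torque'])
```

```text
9.825 [ 0.5448 -0.2387  0.0567] [ 0.4805  0.1472 -1.5792] [-0.1103 -0.0598  0.0106] 0.01051731245587904 [-0.0452  0.6076  0.5699  1.9058 -0.5958  0.8615  0.8501]
[-0.0001 -0.0088  0.0048]
(600, 750, 3)
9.875 [ 0.5448 -0.2388  0.0568] [ 0.7311 -0.376  -1.0321] [-0.092  -0.0544  0.0338]
```

View pics/k_scene.png

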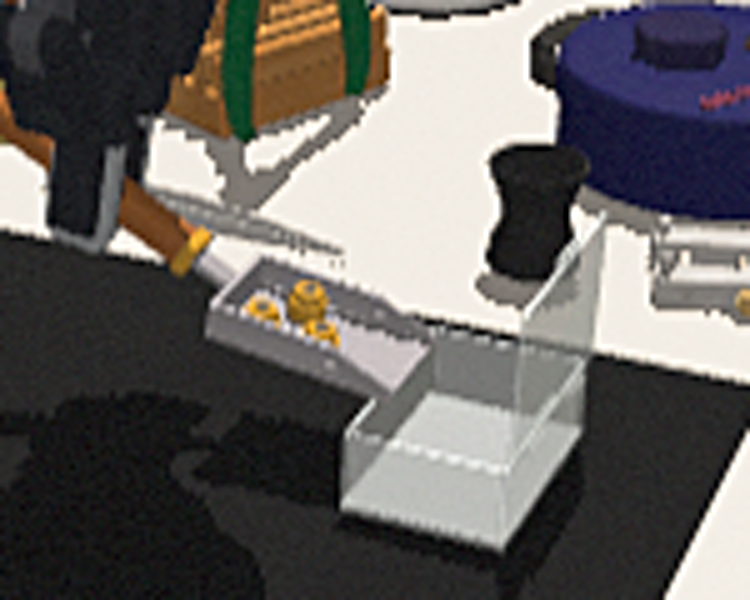

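Call:
{"fn": "arm_command", "kwargs": {"increments": [[0,0.004,0.0006,0,0,0],[0,0.008,0.001,0,0,0],[0,0.008,0.001,0,0,0]]}}

```text
time: 10.25
position: [0.5447, -0.2382, 0.0535]
tool_rot: [-0.656, 0.009, -0.011, 0.754]
force: [-0.2, 0.7, -0.2]
width: 0.0098
```

```bash
cat > st.py <<'E'
from h import *
s=robot.observe(); print(s['time'],s['position'],'F',s['force'],'T',s['torque'],s['width'],s['joint_positions'][5])
Rt=R.from_quat(s['tool_rot']);print('nose rel',s['position']+Rt.apply(N_T)-RIM, 'tilt',np.degrees(np.arcsin(Rt.as_matrix()[1,1])))
E
python3 st.py
```

```text
10.25 [ 0.5447 -0.2382  0.0535] F [-0.1656  0.6544 -0.1922] T [-0.0882  0.0201 -0.0264] 0.009781460363614915 0.8560883636586888
nose rel [-0.0003 -0.0083  0.0016] tilt 7.967850944087597
```

Call:
{"fn": "arm_command", "kwargs": {"increments": [[0,0.004,0.0006,0,0,0],[0,0.004,0.0006,0,0,0]]}}

```text
time: 10.5
position: [0.5448, -0.2379, 0.052]
tool_rot: [-0.656, 0.009, -0.011, 0.754]
force: [-0.7, 1.4, 2.5]
width: 0.0102
```

```bash
python3 st.py
```

```text
10.5 [ 0.5448 -0.2379  0.052 ] F [-0.7276  1.4359  2.4973] T [-0.1572  0.0011  0.0004] 0.010247230204804132 0.8533600740321063
nose rel [-0.0002 -0.008   0.0001] tilt 7.964560856341413
```

```bash
python3 - <<'E'
from h import *
im=imaging.grab_frame('scene'); zoom(im,250,170,400,290,5,'l_scene.png')
E
python3 st.py
```

```text
(600, 750, 3)
10.55 [ 0.5448 -0.2379  0.0521] F [0.7414 0.9586 2.8963] T [-0.1727  0.0418 -0.0464] 0.010225859503652004 0.8534522887126598
nose rel [-0.0002 -0.008   0.0002] tilt 7.962994110717484
```

View pics/l_scene.png

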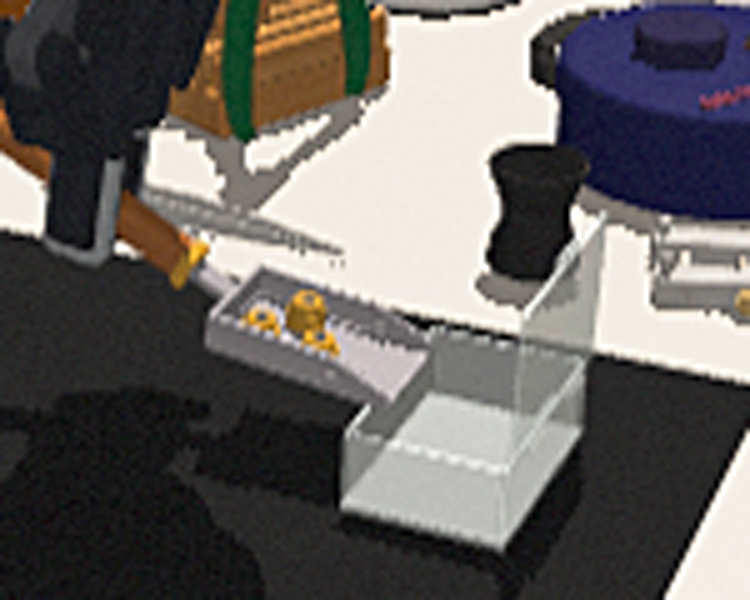

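```bash
cat > tip.py <<'E'
import sys
from h import *
# turn about rim corner C by given degrees, plus press along new tool y (m)
s=robot.observe(); R0=R.from_quat(s['tool_rot']); P=np.array(s['position'])
C=RIM+.001*BX
ax=tool(-1.6).as_matrix()[:,0]
for a,pr in zip(sys.argv[1::2],sys.argv[2::2]):
    q=R.from_rotvec(ax*np.radians(float(a))); R1=q*R0; P1=C+q.apply(P-C)+R1.apply([0,float(pr)/1000,0])
    print(a, np.round(rows(P,s['tool_rot'],P1,R1),4))
E
python3 tip.py 2.5 0 5 0.2 7.5 .3 10 .5
```

```text
2.5 [ 0.     -0.0111 -0.0012  0.0417  0.      0.    ]
5 [ 0.     -0.0216 -0.0029  0.0833  0.      0.    ]
7.5 [ 0.     -0.0323 -0.005   0.125   0.0001  0.    ]
10 [ 0.     -0.0427 -0.0076  0.1667  0.0001  0.    ]
```

Call:
{"fn": "arm_command", "kwargs": {"increments": [[0,-0.011,-0.001,0.042,0,0],[0,-0.022,-0.003,0.083,0,0],[0,-0.032,-0.005,0.125,0,0],[0,-0.043,-0.0076,0.167,0,0],[0,-0.043,-0.0076,0.167,0,0]]}}

```text
time: 11.18
position: [0.5445, -0.2446, 0.0688]
tool_rot: [-0.588, 0.008, -0.012, 0.809]
force: [-0.3, -3.1, 1.8]
width: 0.0098
```

```bash
python3 st.py
python3 - <<'E'
from h import *
im=imaging.grab_frame('scene'); zoom(im,250,170,400,290,5,'m_scene.png')
E
python3 st.py;python3 tip.py 2.5 0.2 5 0.3 7.5 .4 10 .5
```

```text
11.175 [ 0.5445 -0.2446  0.0688] F [-0.3314 -3.1296  1.7892] T [-1.1308  0.0259 -0.0046] 0.009763333065242762 1.0256528619347571
nose rel [-0.0005 -0.0091 -0.0012] tilt 17.92566255081251
(600, 750, 3)
11.225 [ 0.5445 -0.2442  0.0685] F [-0.5256 -3.1887  2.3637] T [-1.1972  0.0348  0.0159] 0.010264591125465754 1.0246353692926968
nose rel [-0.0005 -0.0088 -0.0014] tilt 17.883835476594573
2.5 [ 0.     -0.0105 -0.0012  0.0417  0.      0.    ]
5 [ 0.     -0.0212 -0.0028  0.0833  0.0001  0.0001]
7.5 [ 0.     -0.0318 -0.005   0.125   0.0001  0.0001]
10 [ 0.     -0.0423 -0.0075  0.1667  0.0002  0.0002]
```

View pics/m_scene.png

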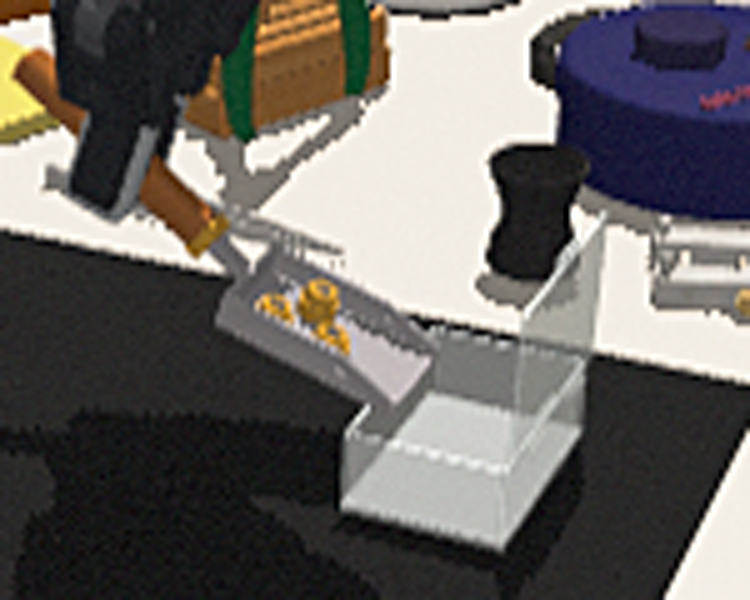

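Call:
{"fn": "arm_command", "kwargs": {"increments": [[0,-0.011,-0.001,0.042,0,0],[0,-0.022,-0.003,0.083,0,0],[0,-0.032,-0.005,0.125,0,0],[0,-0.043,-0.0075,0.167,0,0]]}}

```text
time: 11.72
position: [0.5446, -0.2509, 0.0844]
tool_rot: [-0.515, 0.007, -0.012, 0.857]
force: [-0.8, 0.4, 7.4]
width: 0.0101
```

```bash
python3 st.py
python3 - <<'E'
from h import *
im=imaging.grab_frame('scene'); zoom(im,250,170,400,290,5,'n_scene.png')
E
python3 st.py;python3 tip.py 2.5 0. 5 0. 7.5 .0 10 .0
```

```text
11.725 [ 0.5446 -0.2509  0.0844] F [-0.8178  0.4419  7.4048] T [-0.4942  0.1774  0.0198] 0.010103887832020503 1.206457519014191
nose rel [ 0.0001 -0.0067 -0.0028] tilt 28.029695754173282
(600, 750, 3)
11.775 [ 0.5443 -0.2523  0.0844] F [-0.2545 -0.8033  5.9667] T [-0.5246 -0.1644  0.0633] 0.010188317436183316 1.20849023158395
nose rel [-0.0004 -0.008  -0.0028] tilt 28.09722247397374
2.5 [ 0.     -0.011  -0.0012  0.0417  0.      0.    ]
5 [ 0.     -0.022  -0.0029  0.0833  0.0001  0.0001]
7.5 [ 0.     -0.0329 -0.005   0.125   0.0001  0.0001]
10 [ 0.     -0.0437 -0.0076  0.1667  0.0001  0.0001]
```

View pics/n_scene.png

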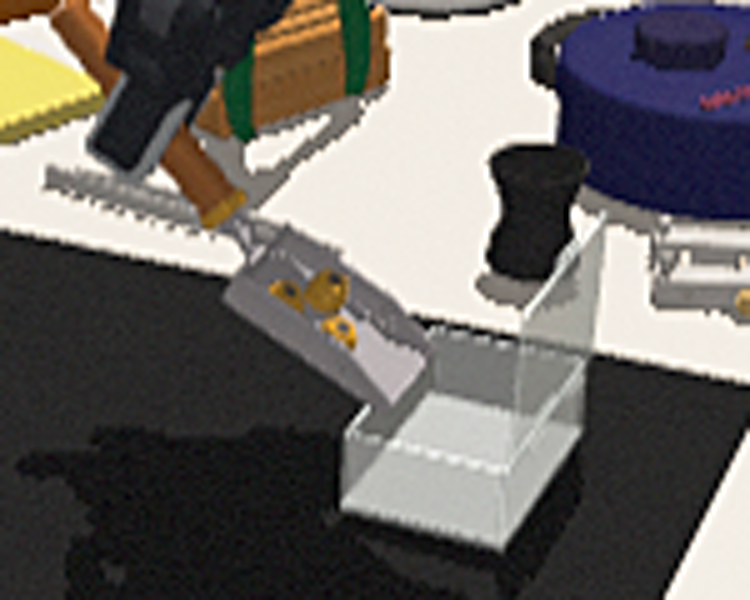

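Call:
{"fn": "arm_command", "kwargs": {"increments": [[0,-0.011,-0.001,0.042,0,0],[0,-0.022,-0.003,0.083,0,0],[0,-0.0335,-0.005,0.125,0,0],[0,-0.045,-0.0075,0.167,0,0]]}}

```text
time: 12.28
position: [0.5443, -0.2624, 0.0988]
tool_rot: [-0.438, 0.006, -0.013, 0.899]
force: [-1.0, -2.4, 6.4]
width: 0.0098
```

```bash
python3 st.py
python3 - <<'E'
from h import *
im=imaging.grab_frame('scene'); zoom(im,250,170,400,290,5,'o_scene.png')
E
python3 st.py;python3 tip.py 2.5 0. 5 0. 7.5 .0 10 .0 12.5 0
```

```text
12.275 [ 0.5443 -0.2624  0.0988] F [-1.005  -2.4248  6.4273] T [-0.8986  0.1375  0.013 ] 0.009812511582537847 1.3863237019626846
nose rel [ 0.     -0.0067 -0.0035] tilt 38.00604874507631
(600, 750, 3)
12.325 [ 0.5438 -0.2636  0.0986] F [-1.3759 -2.12    5.1135] T [-0.6966 -0.2394 -0.052 ] 0.009976528191023196 1.3884208507051101
nose rel [-0.0006 -0.0077 -0.0038] tilt 38.09524342588613
2.5 [ 0.     -0.011  -0.0012  0.0417  0.      0.    ]
5 [ 0.     -0.022  -0.0029  0.0833  0.0001  0.0001]
7.5 [ 0.     -0.0328 -0.0051  0.125   0.0001  0.0001]
10 [ 0.     -0.0436 -0.0078  0.1667  0.0001  0.0002]
12.5 [ 0.     -0.0542 -0.0109  0.2083  0.0001  0.0002]
```

View pics/o_scene.png

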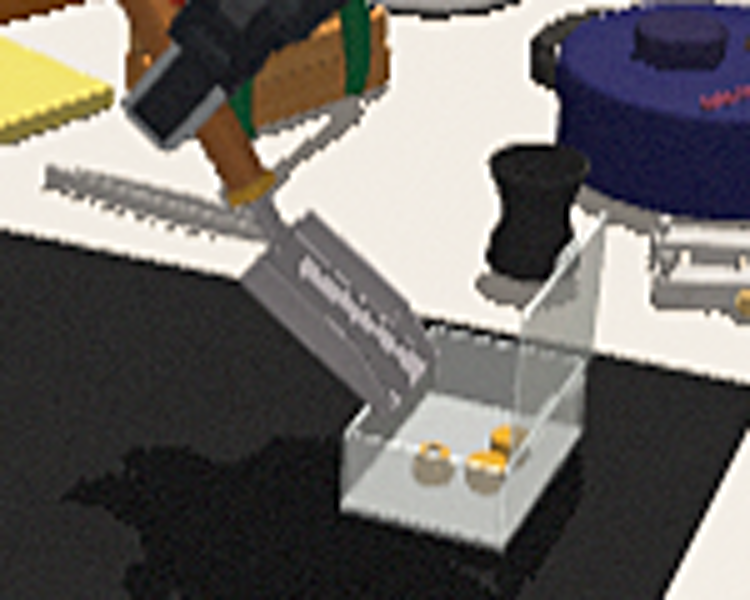

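Call:
{"fn": "arm_command", "kwargs": {"increments": [[0,0,0,0,0,0],[0,0,0,0,0,0],[0,0,0,0,0,0]]}}

```text
time: 12.7
position: [0.544, -0.2628, 0.0982]
tool_rot: [-0.439, 0.006, -0.013, 0.898]
force: [-0.8, -5.9, 2.7]
width: 0.0103
```

```bash
python3 st.py
python3 - <<'E'
from h import *
im=imaging.grab_frame('scene'); zoom(im,250,170,400,290,5,'p_scene.png')
s=robot.observe(); P=np.array(s['position'])
R0=R.from_quat(s['tool_rot'])
up=R0.inv().apply([0,.03,.06])/.4
print(up)
E
```

```text
12.7 [ 0.544  -0.2628  0.0982] F [-0.8495 -5.8865  2.673 ] T [-1.9917  0.1251 -0.011 ] 0.010312836445396873 1.3841878597389916
nose rel [-0.0003 -0.0073 -0.0038] tilt 37.877401906031466
(600, 750, 3)
[-0.0021 -0.0723  0.1513]
```

View pics/p_scene.png

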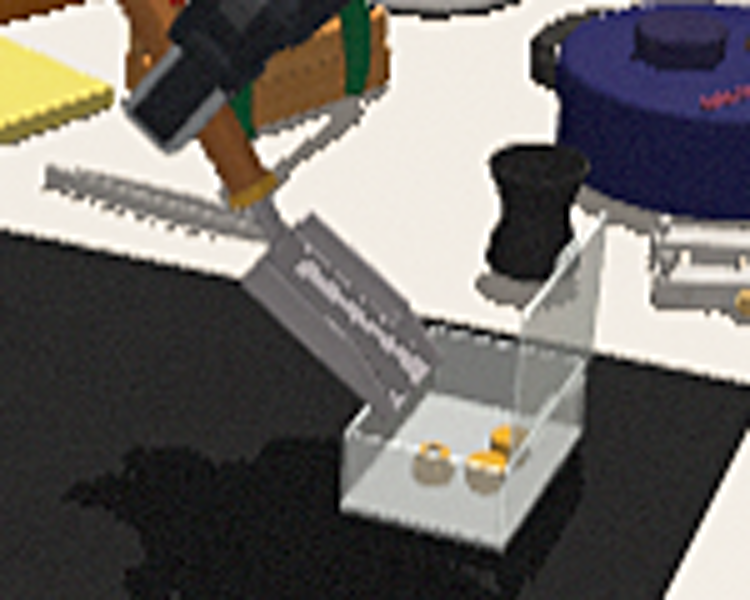

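Call:
{"fn": "arm_command", "kwargs": {"increments": [[0,-0.03,0.05,0,0,0],[0,-0.07,0.15,0,0,0],[0,-0.07,0.15,0,0,0]]}}

```text
time: 13.12
position: [0.5461, -0.2306, 0.1605]
tool_rot: [-0.438, 0.004, -0.012, 0.899]
force: [0.0, 0.2, -0.4]
width: 0.0103
```

```bash
python3 st.py
python3 - <<'E'
from h import *
s=robot.observe()
print(rows(s['position'],s['tool_rot'],[.4677,-.11,.09],tool(-1.9,0)))
E
```

```text
13.125 [ 0.5461 -0.2306  0.1605] F [ 0.0481  0.245  -0.4346] T [-0.7     0.0216 -0.0176] 0.010271816232330788 1.4253481120147988
nose rel [0.0023 0.0251 0.0583] tilt 37.97129559414472
[-0.2043  0.3207  0.1255 -0.6332  0.0083  0.0011]
```

Call:
{"fn": "arm_command", "kwargs": {"increments": [[-0.02,0,0.02,-0.12,0,0],[-0.06,0.02,0.05,-0.28,0,0],[-0.1,0.08,0.08,-0.44,0,0],[-0.15,0.18,0.1,-0.58,0.004,0],[-0.19,0.28,0.12,-0.633,0.008,0],[-0.204,0.32,0.125,-0.633,0.008,0],[-0.204,0.32,0.125,-0.633,0.008,0],[-0.204,0.32,0.125,-0.633,0.008,0]]}}

```text
time: 14.12
position: [0.4673, -0.1134, 0.0881]
tool_rot: [-0.707, 0.014, -0.013, 0.707]
force: [0.4, 0.3, -0.2]
width: 0.0104
```

```bash
python3 st.py
python3 - <<'E'
from h import *
im=imaging.grab_frame('scene'); zoom(im,130,150,390,320,3,'q_scene.png')
im=imaging.grab_frame('wrist'); cv2.imwrite('pics/q_wrist.png',im[:,:,::-1])
s=robot.observe()
print(rows(s['position'],s['tool_rot'],[.4677,-.1007,.02],tool(-1.9,0)))
E
```

```text
14.125 [ 0.4673 -0.1134  0.0881] F [ 0.4358  0.2537 -0.2117] T [ 0.0519  0.026  -0.0068] 0.01037079867188145 0.6842461003836847
nose rel [-0.0788  0.1144  0.0511] tilt 0.04240360023549015
(510, 780, 3)
[ 0.0001  0.1702  0.032  -0.0007 -0.005  -0.0013]
```

View pics/q_scene.png

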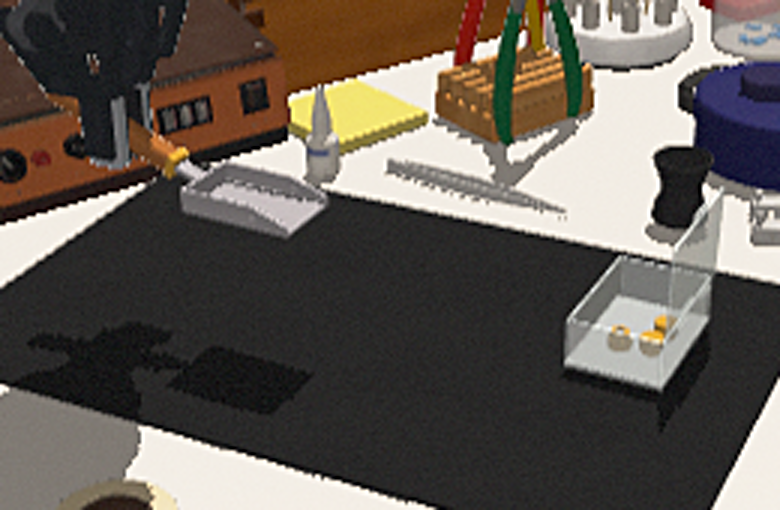

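Call:
{"fn": "arm_command", "kwargs": {"increments": [[0,0.03,0.01,0.03,0,0],[0,0.08,0.02,0.05,0,0],[0,0.13,0.03,0.05,0,0],[0,0.16,0.032,0.05,0,0],[0,0.175,0.032,0.05,0,0],[0,0.18,0.032,0.05,0,0],[0,0.18,0.032,0.05,0,0]]}}

```text
time: 15.1
position: [0.4673, -0.0995, 0.016]
tool_rot: [-0.688, 0.013, -0.013, 0.726]
force: [-2.0, -0.9, 4.5]
width: 0.0107
```

```bash
python3 st.py
python3 - <<'E'
from h import *
im=imaging.grab_frame('scene'); zoom(im,160,210,260,300,7,'r_scene.png')
E
python3 st.py
```

```text
15.1 [ 0.4673 -0.0995  0.016 ] F [-2.0357 -0.8681  4.4939] T [-0.6321  0.3181 -0.0995] 0.010678875647084356 0.5524447146584671
nose rel [-0.0787  0.1289 -0.0267] tilt 3.0410351834592806
(630, 700, 3)
15.15 [ 0.4673 -0.0995  0.016 ] F [-2.2446 -1.9351  3.677 ] T [-0.7486  0.3199 -0.0628] 0.010079359614845304 0.5524907517507325
nose rel [-0.0787  0.1289 -0.0266] tilt 3.0409944161795117
```

View pics/r_scene.png

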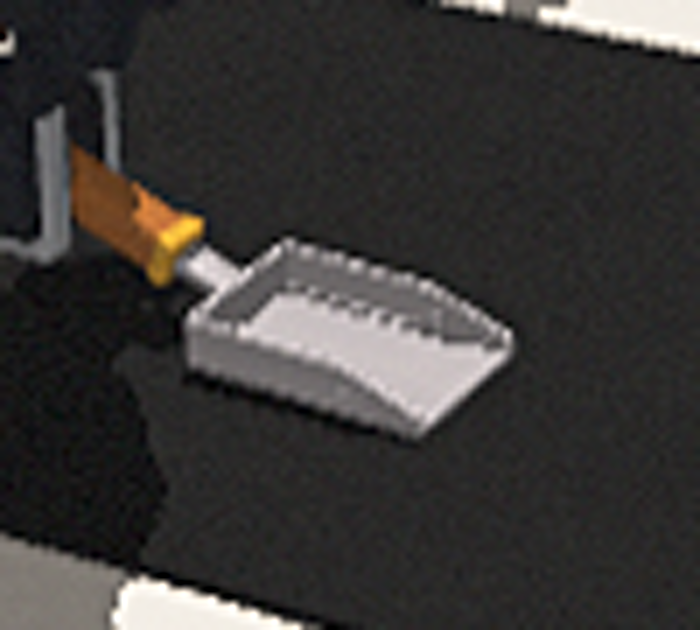

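Call:
{"fn": "arm_command", "kwargs": {"increments": [[0,0,0,0,0,0],[0,0,0,0,0,0],[0,0,0,0,0,0],[0,0,0,0,0,0],[0,0,0,0,0,0]], "hand": -1}}

```text
time: 15.78
position: [0.4669, -0.0991, 0.0155]
tool_rot: [-0.688, 0.013, -0.012, 0.726]
force: [0.2, -0.1, -0.6]
width: 0.0857
```

Call:
{"fn": "arm_command", "kwargs": {"increments": [[0,-0.03,0,0,0,0],[0,-0.12,0,0,0,0],[0,-0.25,0,0,0,0],[0,-0.36,0,0,0,0],[0,-0.36,0,0,0,0]]}}

```text
time: 16.4
position: [0.4686, -0.1073, 0.1628]
tool_rot: [-0.688, 0.011, -0.014, 0.726]
force: [-0.0, -0.1, 0.0]
width: 0.0852
```

```bash
python3 st.py
python3 - <<'E'
from h import *
im=imaging.grab_frame('scene'); zoom(im,130,180,390,320,3,'s_scene.png')
im=imaging.grab_frame('wrist'); cv2.imwrite('pics/s_wrist.png',im[:,:,::-1])
E
```

```text
16.4 [ 0.4686 -0.1073  0.1628] F [-0.0402 -0.1429  0.0081] T [-0.031   0.0035 -0.0296] 0.08522929808782462 0.8586893085037677
nose rel [-0.0773  0.1211  0.12  ] tilt 3.1000527621473033
(420, 780, 3)
```

View pics/s_scene.png

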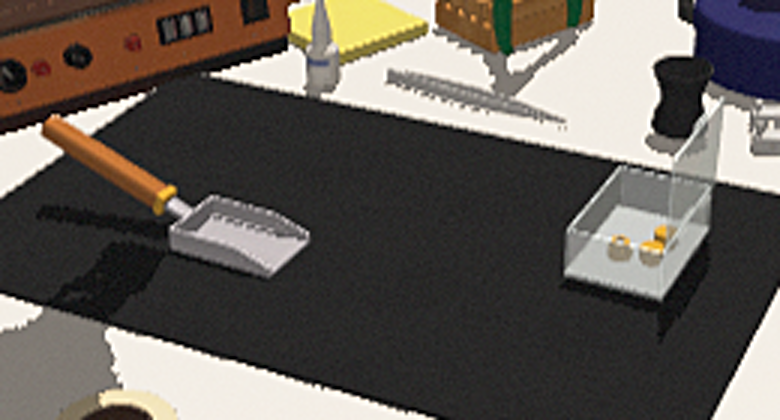

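View pics/s_wrist.png

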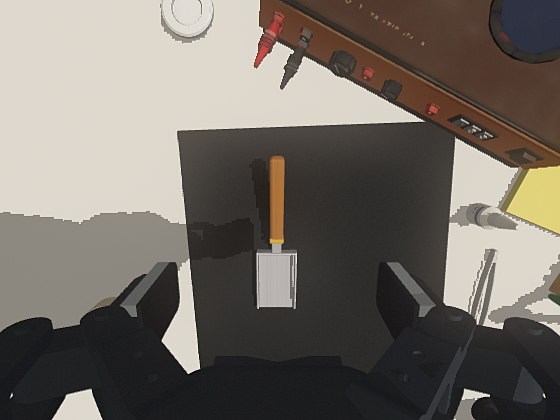

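Run:
```python
from h import *
s=robot.observe()
print(rows(s['position'],s['tool_rot'],[.5405,-.419,.155],tool(-1.6,0)))
```

```text
[ 0.2113 -0.0295 -0.7735 -0.0515 -0.0074 -0.0009]
```

Call:
{"fn": "arm_command", "kwargs": {"increments": [[0.03,-0.01,-0.1,0,0,0],[0.07,-0.02,-0.25,-0.05,0,0],[0.11,-0.03,-0.4,-0.05,0,0],[0.15,-0.03,-0.55,-0.05,-0.007,0],[0.2,-0.03,-0.7,-0.05,-0.007,0],[0.211,-0.03,-0.774,-0.05,-0.007,0],[0.211,-0.03,-0.774,-0.05,-0.007,0],[0.211,-0.03,-0.774,-0.05,-0.007,0]], "hand": 1, "grip_force": 20}}

```text
time: 17.5
position: [0.5396, -0.4187, 0.1534]
tool_rot: [-0.706, 0.012, -0.009, 0.708]
force: [-0.4, -0.6, -0.9]
width: 0.0002
```

```bash
python3 st.py
python3 - <<'E'
from h import *
im=imaging.grab_frame('scene'); zoom(im,250,130,410,290,4,'t_scene.png')
im=imaging.grab_frame('wrist'); cv2.imwrite('pics/t_wrist.png',im[:,:,::-1])
im=imaging.grab_frame('top'); zoom(im,260,190,390,290,5,'t_top.png')
s=robot.observe()
print(rows(s['position'],s['tool_rot'],[.5405,-.419,.065],tool(-1.6,0)))
E
```

```text
17.5 [ 0.5396 -0.4187  0.1534] F [-0.3836 -0.6427 -0.8672] T [0.028  0.0159 0.0259] 0.0002393076204724206 1.0117447425705635
nose rel [-0.0055 -0.1909  0.1163] tilt 0.12548919704495748
(640, 640, 3)
(500, 650, 3)
[ 0.0007  0.2236 -0.0025 -0.0016  0.0005 -0.0023]
```

View pics/t_scene.png

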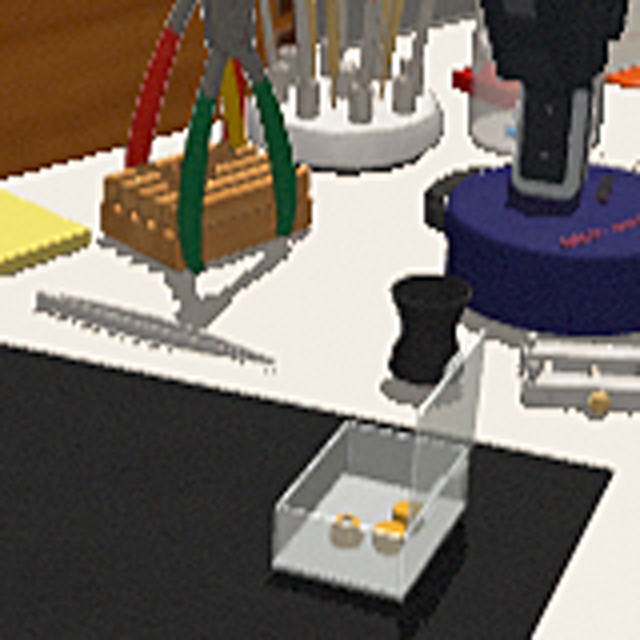

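View pics/t_wrist.png

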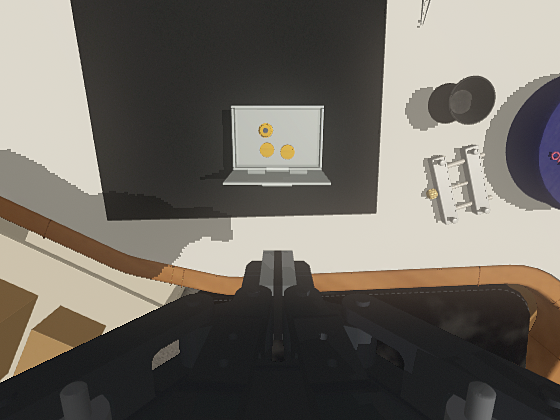

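View pics/t_top.png

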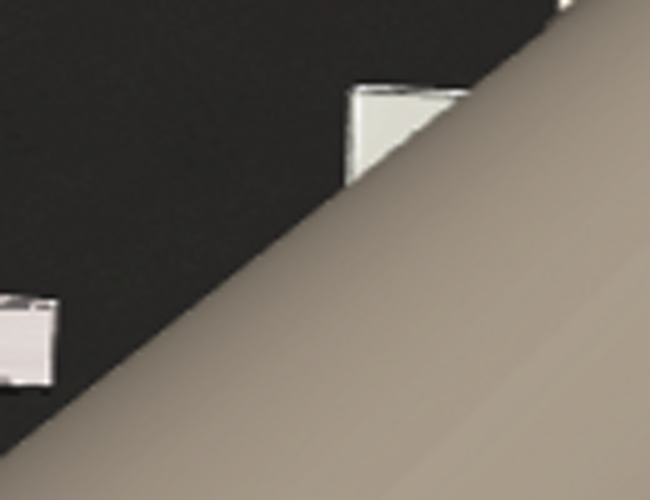

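Call:
{"fn": "arm_command", "kwargs": {"increments": [[0,0.06,-0.002,0,0,0],[0,0.13,-0.002,0,0,0],[0,0.19,-0.002,0,0,0],[0,0.216,-0.002,0,0,0],[0,0.216,-0.002,0,0,0]]}}

```text
time: 18.27
position: [0.54, -0.4197, 0.0682]
tool_rot: [-0.707, 0.011, -0.009, 0.707]
force: [-0.4, -0.7, 0.3]
width: 0.0003
```

```bash
python3 st.py
python3 - <<'E'
from h import *
p=imaging.camera_params('wrist')
im=imaging.grab_frame('scene'); zoom(im,250,130,410,290,4,'u_scene.png')
im=imaging.grab_frame('wrist'); cv2.imwrite('pics/u_wrist.png',im[:,:,::-1])
s=robot.observe()
H=np.array([-.3855,.030])
for y,z in [(-.396,.068),(-.375,.067),(-.3615,.062),(-.352,.053),(-.3475,.043)]:
    print(y,z,rows(s['position'],s['tool_rot'],[.5405,y-.011,z],tool(-1.6,0)))
E
```

```text
18.275 [ 0.54   -0.4197  0.0682] F [-0.3673 -0.7424  0.273 ] T [-0.0199  0.0276  0.006 ] 0.00027603243198536057 0.8732627791181248
nose rel [-0.0051 -0.1919  0.0311] tilt 0.07649514952890175
(640, 640, 3)
-0.396 0.068 [-0.0007  0.0031  0.0333 -0.0003 -0.0005 -0.0012]
-0.375 0.067 [-0.0022  0.0056  0.0858 -0.0003 -0.0005 -0.0012]
-0.3615 0.062 [-0.0032  0.0181  0.1195 -0.0003 -0.0005 -0.0012]
-0.352 0.053 [-0.0038  0.0406  0.1432 -0.0003 -0.0005 -0.0012]
-0.3475 0.043 [-0.0041  0.0656  0.1545 -0.0003 -0.0005 -0.0012]
```

View pics/u_scene.png

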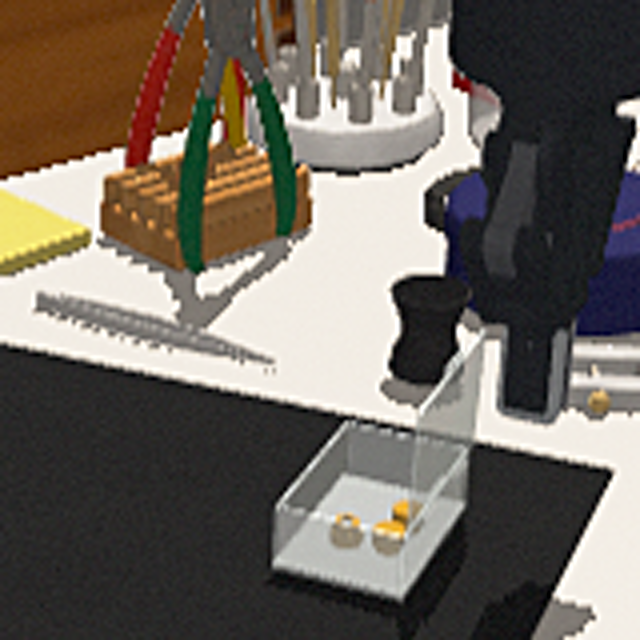

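View pics/u_wrist.png

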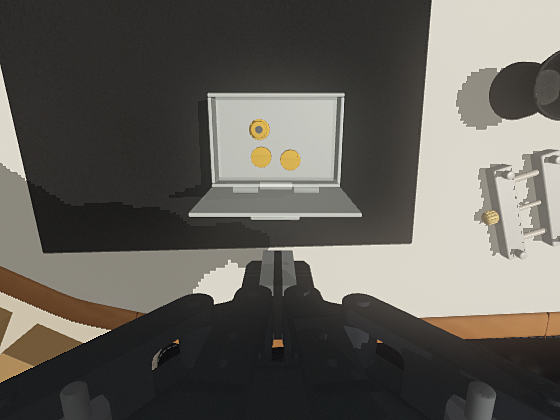

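Call:
{"fn": "arm_command", "kwargs": {"increments": [[0,0.003,0.015,0,0,0],[0,0.003,0.033,0,0,0],[-0.001,0.004,0.06,0,0,0],[-0.002,0.006,0.086,0,0,0],[-0.003,0.011,0.103,0,0,0],[-0.003,0.018,0.12,0,0,0],[-0.004,0.029,0.132,0,0,0],[-0.004,0.041,0.143,0,0,0],[-0.004,0.053,0.15,0,0,0],[-0.004,0.066,0.155,0,0,0],[-0.004,0.066,0.155,0,0,0]]}}

```text
time: 19.75
position: [0.5398, -0.3578, 0.0413]
tool_rot: [-0.707, 0.011, -0.009, 0.708]
force: [-0.3, -0.2, -0.4]
width: 0.0002
```

```bash
python3 st.py
python3 - <<'E'
from h import *
im=imaging.grab_frame('scene'); zoom(im,250,130,410,290,4,'v_scene.png')
im=imaging.grab_frame('wrist'); cv2.imwrite('pics/v_wrist.png',im[:,:,::-1])
E
```

```text
19.75 [ 0.5398 -0.3578  0.0413] F [-0.2557 -0.1587 -0.3631] T [-0.0236  0.0602  0.0474] 0.00021762516297159517 0.787490037677344
nose rel [-0.0053 -0.13    0.0043] tilt 0.08420379011006193
(640, 640, 3)
```

View pics/v_scene.png

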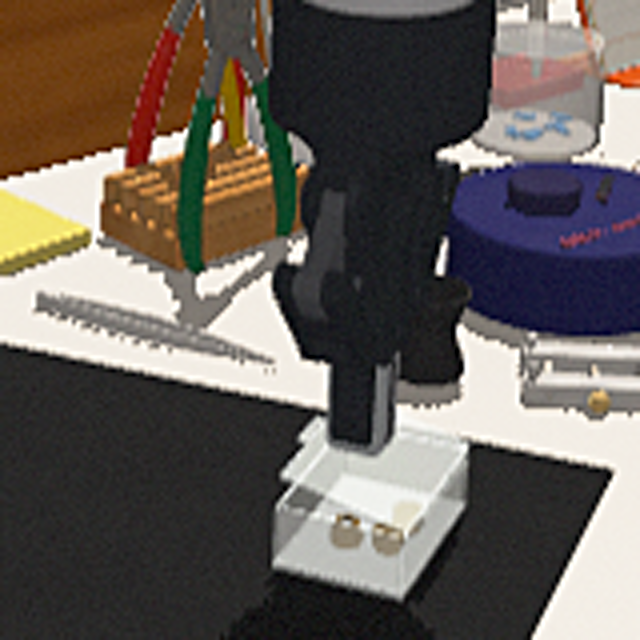

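View pics/v_wrist.png

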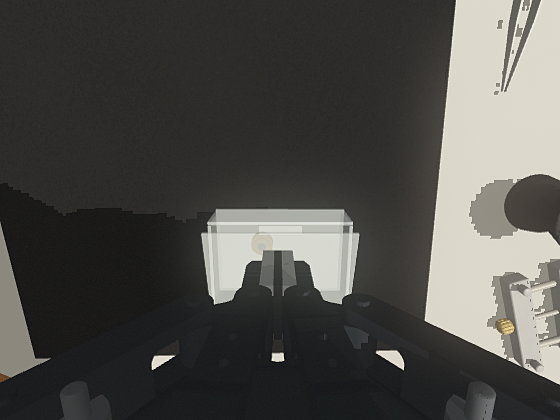

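Call:
{"fn": "arm_command", "kwargs": {"increments": [[0,0.006,0.006,0,0,0],[0,0.013,0.012,0,0,0],[0,0.019,0.012,0,0,0],[0,0.022,0.012,0,0,0],[0,0.022,0.012,0,0,0]]}}

```text
time: 20.48
position: [0.5401, -0.3533, 0.033]
tool_rot: [-0.707, 0.011, -0.009, 0.707]
force: [-1.1, -0.6, 0.4]
width: 0.0003
```

```bash
python3 st.py
```

```text
20.475 [ 0.5401 -0.3533  0.033 ] F [-1.1419 -0.6421  0.3633] T [-0.0291  0.0307  0.0385] 0.0003436438996546351 0.7704980537899657
nose rel [-0.0051 -0.1256 -0.004 ] tilt 0.05882466570195498
```

Not yet on the stop; press in small steps until the force rises.

Call:
{"fn": "arm_command", "kwargs": {"increments": [[0,0.002,0,0,0,0],[0,0.004,0,0,0,0],[0,0.004,0,0,0,0]]}}

```text
time: 20.85
position: [0.5402, -0.3534, 0.0316]
tool_rot: [-0.707, 0.011, -0.009, 0.707]
force: [-0.9, 0.2, 2.8]
width: 0.0
```

```bash
python3 st.py
```

```text
20.85 [ 0.5402 -0.3534  0.0316] F [-0.9316  0.171   2.7971] T [0.1252 0.1324 0.0012] 2.201771202978363e-05 0.7680848006402174
nose rel [-0.0049 -0.1256 -0.0054] tilt 0.05468649411167774
```

Call:
{"fn": "arm_command", "kwargs": {"increments": [[0,0.0015,0,0,0,0],[0,0.0015,0,0,0,0]]}}

```text
time: 21.1
position: [0.5403, -0.3534, 0.0314]
tool_rot: [-0.707, 0.011, -0.01, 0.707]
force: [-1.9, 2.0, 9.5]
width: 0.0001
```

```bash
python3 st.py
```

```text
21.1 [ 0.5403 -0.3534  0.0314] F [-1.8508  2.0439  9.4713] T [ 0.4684  0.5276 -0.0343] 6.21465895694138e-05 0.7675562494582581
nose rel [-0.0049 -0.1256 -0.0057] tilt 0.06035596470104697
```

Call:
{"fn": "arm_command", "kwargs": {"increments": [[0,-0.04,0,0,0,0],[0,-0.15,0,0,0,0],[0,-0.3,0,0,0,0],[0,-0.4,0,0,0,0],[0,-0.45,0,0,0,0],[0,-0.45,0,0,0,0]]}}

```text
time: 21.85
position: [0.541, -0.3536, 0.2122]
tool_rot: [-0.707, 0.01, -0.01, 0.707]
force: [0.4, -0.3, -1.1]
width: -0.0004
```

```bash
python3 st.py
python3 - <<'E'
from h import *
im=imaging.grab_frame('scene'); zoom(im,130,180,390,320,3,'w_scene.png')
im=imaging.grab_frame('wrist'); cv2.imwrite('pics/w_wrist.png',im[:,:,::-1])
E
```

```text
21.85 [ 0.541  -0.3536  0.2122] F [ 0.4447 -0.2523 -1.1301] T [-0.0107  0.0075  0.03  ] -0.00044434708294156593 1.0714452617699266
nose rel [-0.0041 -0.1259  0.1753] tilt 0.024017993930057248
(420, 780, 3)
```

View pics/w_scene.png

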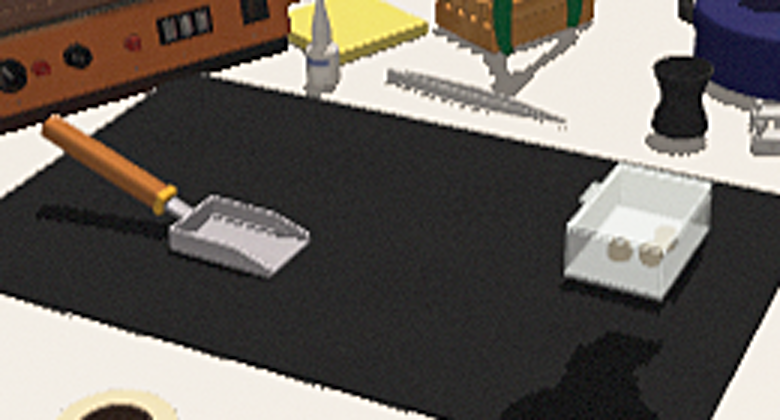

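View pics/w_wrist.png

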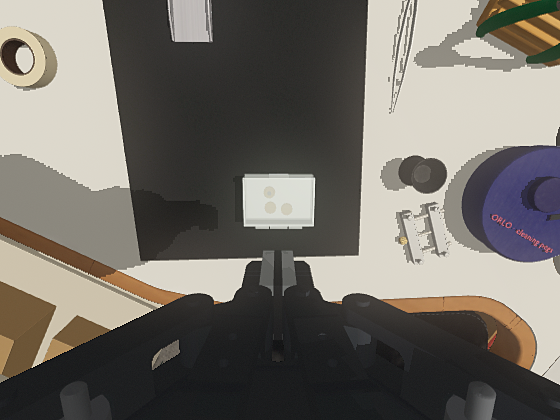

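Both pictures show the lid shut on the box with three bushes inside. The shovel lies empty and flat on the mat, and the loupe, bottle and tweezers have not moved. I am handing in.

```bash
python3 -c "
from plant import ticket
print(ticket.sign_off())"
```

```text
the job is handed in; nothing more can be done
None
```

The job is finished and handed in at about 22 s of the 59 s allowed; the hand-in reported no verdict.

- **Tipping:** I took the shovel by its handle and rested the blade about 8 mm past the front rim at roughly 8° of tilt, with all three bushes aboard. I then tipped it about the rim to 38° at the gripper, pressing with roughly 3–8 N throughout. All three bushes slid into the box, and I held the edge on the rim for about 0.4 s more.
- **Putting away:** I laid the shovel back flat at its old place on the mat. I then pushed the lid over with the closed fingers and pressed it down with about 9 N, until the fingertips stood 28.4 mm above the mat. The shut lid's stated height is 28.5 mm.

**Last checks:** The final scene and wrist pictures show the lid shut with three bushes inside and the shovel empty and flat on the mat. The loupe, bottle and tweezers show no visible movement, and the robot is clear of everything.

**Disagreements:**
- The shovel turned a few degrees nose-up in the grip while it was pressed on the rim, so the blade's own tilt was probably a few degrees less than the gripper's. I corrected for this when laying it down.
- Triangulated heights from the scene and top cameras read about 3 mm low, on both the box rim and the blade. I relied on contact forces for the final heights instead.

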